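Hang the target bar and steer the laser spot onto its ring

TASK

First lower the target bar gently into the two slotted uprights of the cradle, ring side away from the robot, until both axle ends sit fully down in their slots, and let go of it. Then turn the two wing screws on the mirror mount until the red laser spot lies wholly inside the ring on the bar. Leave the meter, bottle and jar where they are.

Things in the scene. Friction and masses are not known exactly. Their poses are not given: they have to be found in the camera images.
- mount: Fixed aluminium mirror mount. Origin on the bench midway below its two wing screws; x runs from near to far screw. Sizes mm: base x -90..120, y -50..50, 12 high; bracket x -85..85, y -35..40, top z 125; back wall y 28..40. Under the bracket a swivelling head, pivoting about the far screw's axis, holds mirror and laser tube (below the bracket, out to x 155). The spot falls about 240 away along -y.
- screw_near (a joint): Near wing screw (nearer the robot), rad, positive anticlockwise from above, range -2.6..2.6, stays where left (friction 0.06 N m). It swivels the head: the head turns 1/10 of the screw's turn, the same way, swinging the spot about the far screw's axis: about 24 mm along the mount's +x per +1 rad. Starts at 1.15 to 1.7.
- screw_far (a joint): Far wing screw, rad, relative to the head, positive anticlockwise from above, range -2.6..2.6, stays where left (friction 0.06 N m). It tips the mirror: each +1 rad moves the spot 24 mm straight away from the far screw's axis (mostly along the mount's -y); at 0 the spot is 240 mm from that axis. Starts at -1.7 to -1.15.
- near_grip (a point): Point on the near screw's vertical axis, 13 mm below the top of its upright steel wing, a good height to pinch; 164 mm above the bench, at x -50 on the mount. The wing is 60 long, 13 thick, 36 tall, on a brass collar of 44 diameter, 9 high; it lies along the mount's x axis when the joint reads 0 and turns with it.
- far_grip (a point): Same point on the far screw, at x +50 on the mount, same wing and collar. Its wing lies along the mount's x axis turned by screw_far plus the head's swivel (screw_near / 10).
- cradle: Fixed grey base plate (mm: x -60..105, y -95..95, 10 thick) with two uprights 12 thick centred at y +60 and -60 (inner faces 108 apart), each with an open-topped slot 18 wide across x: floor at z 12, straight walls to z 44, flared lips to z 57. Origin on the bench midway between the uprights; x points away from the robot.
- slot_left (a point): Middle of the floor of the slot at the cradle's +y upright, 12 mm above the bench.
- slot_right (a point): Middle of the floor of the slot at the cradle's -y upright, 12 mm above the bench.
- bar: Loose target bar, 0.28 kg (mm): axle 14 square, 156 long along y; flat plate 90 (x) by 100 (y) by 4 round its middle, flush with the axle's underside; central grip fin 14 thick (x), 32 long (y), top 43 above the underside. Origin: middle of the underside; ring on the +x half. Starts flat on the bench. Hung: +x as the cradle's +x, underside 12 above the bench, 4 to spare beside each upright.
- ring (a point): Centre of the black ring drawn on the bar's plate, 27 mm from the axle along the bar's +x; inner diameter 22, outer 27.
- end_left (a point): Underside of the axle near its +y end, 72 from the middle.
- end_right (a point): Underside of the bar's axle near its -y end, 72 from the middle.
- spot (a point): Centre of the red laser spot, 10 mm across, at the height of the seated bar's plate.
- meter: Bystander: loose grey hand-held meter lying flat, 150 (x) by 85 by 44 high, origin at the middle of its underside.
- bottle: Bystander: standing white bottle, 64 across, 150 high, origin at the middle of its underside.
- jar: Bystander: standing clear jar with a steel cap, 60 across, 75 high, origin at the middle of its underside.

How it is judged (in metres and radians):
On the way, in this order (a step that is already met when the one before it is completed fails the run):
1. the bar sits fully down in both slots, ring side away from the robot, and is let go (horizontal distance between bar and cradle below 0.01 m and x of ring in the frame of cradle above 0.018 m and height (world z) of end_left between 0.009 and 0.015 m and height (world z) of end_right between 0.009 and 0.015 m and contact force between the fingers and bar below 0.1 N), for 0.2 s.
2. the spot lies wholly inside the ring (horizontal distance between spot and ring below 0.006 m), for 0.2 s.
At the end, for the whole second after the job is handed in: The bar rests in both slots with its ring on the side away from the robot, both axle ends within 3 mm of the slot floors (12 mm above the bench), and the spot's centre is within 6 mm of the ring's centre, so that the whole spot is inside the ring; bar at rest (horizontal distance between spot and ring below 0.006 m and horizontal distance between bar and cradle below 0.01 m and x of ring in the frame of cradle above 0.018 m and height (world z) of end_left between 0.009 and 0.015 m and height (world z) of end_right between 0.009 and 0.015 m and linear speed of bar below 0.01 m/s); the robot touches nothing.
It fails at once if the bar is dropped or rammed into the cradle (over 80 N) (contact force between bar and cradle above 80 N).
It fails at once if the meter, bottle or jar is shifted by more than 20 mm or tipped (distance of any of meter, bottle, jar from where it was at the start of the episode above 0.02 m or angle between any of bottle, jar's own z axis and vertical above 0.4 rad).
It also fails if it takes over 72 s, if anything falls off the work surface, if the arm or the gripper's body presses on something with over 40 N, if the wrist force passes 120 N, or if a joint passes its speed limit or range.

ROBOT

A 7-joint arm with a two-finger parallel gripper is mounted at the origin on the work surface. World frame = base frame: x ahead of the robot, y to its left, z up, the work surface at z = 0. Lengths are in m, angles in degrees, forces in N, time in s.
With the tool pointing down it reaches from about 0.425 to 0.875 m from the base axis. Payload 4.7 kg.
Tool frame: the origin (TCP) lies midway between the tips of the shut fingers; the grasp point (between the pads) lies 19 mm behind it; z points along the fingers, x is the direction in which the jaws open and shut, and the axes are right-handed (so a half turn about z gives the same grasp; the last joint's range is limited). The gripper opens to 87 mm and grips with 3 to 60 N. Pads are 19 mm wide; open, the fingers measure 117 mm over their backs; the gripper's body (75 mm by 190 mm) begins 51 mm behind the grasp point.
Start: joints at [-65.713, 18.392, -4.016, 83.108, 1.295, 78.541, -3.26], TCP at [0.259, 0.596, 0.202] pointing down, gripper open.
Joint ranges: [-163.93, 163.93], [-17.29, 119.83], [-79.2, 71.16], [3.27, 140.29], [-89.18, 269.18], [5.43, 117.66], [-154.24, 154.24]. Speed limits (degrees/s): [147.25, 147.25, 180, 180, 180, 180, 180].

INTERFACE

Orientations are given as [roll, pitch, yaw] about the fixed x, y, z axes, in that order (R = Rz(yaw) Ry(pitch) Rx(roll)).
In Python, from cell import env gives the robot as it stands.
- The arm moves only by the tool carry_out, never from a script. Its argument "plan" is a list of rows, each an object with "grip": the closure, from 0 (fully open) to 1 (shut); "dp": the shift along the tool's x, y, z in m, a list of three; "rotation": the turn, a rotation vector about the tool's x, y, z in degrees, a list of three. In form: [{"grip": grip, "dp": [dx, dy, dz], "rotation": [wx, wy, wz]}, ...]. A call has 1 to 8 rows; each row shifts and turns the pose as measured when the row begins, along the tool's axes as they then stand; what a row does not reach is not made up. A row lasts 1/12 s, in which the tool goes at most 41.7 mm and 7.16 degrees, less where a joint would pass 70% of its speed; a pose out of reach is approached as far as the arm can. A call is refused whole if a number of a shift passes 0.0417 or a number of a turn 7.16, either way. A call with a gripper value outside its range is refused whole. The fingers move at their own pace and stop on an object; "force" is the grip in N (left out, the last holds). Time passes only in rows, so rows that do not move let the fingers close. It gives the time, the measured TCP pose, the force and the opening at its end, in the units of the state.
- env.get_obs(): the state, without advancing time (a new reading comes with each control period).
- env.read_camera(name): name is "scene" or "side" or "wrist"; returns the picture (420x560x3 uint8, red, green, blue); there is no depth.
- env.camera_params(name): a dict with "fx", "fy", "cx", "cy" (pixels), "R" (3x3) and "t" (3): a world point X has camera coordinates R X + t. Camera axes: x right, y down, z forward; pixel columns grow to the right and rows downward; lengths in m; the calibration is good to about 2 mm. A picture is of the moment at which its call begins: read the wrist's pose just before it. camera_params takes no time and is no camera call; for the wrist camera it gives the pose at the moment of the call.
- env.sign_off(): hands the job in, once; it reports no verdict.
The state is a dict: "time_s": time; "qpos": joint angles; "joint_velocities": joint speeds; "effort": joint torques, N m; "tool_pos": TCP position; "tool_rot": TCP orientation; "force": force on the tool from outside, world axes, zero at the start; "wrist_torque": the same for the moment, N m; "grip_width": finger opening in m.
Only numpy, scipy, OpenCV 4.12 (cv2) and the standard library are available. Lean on these libraries where they do the work, as an engineer would, in place of code of your own. Each camera call takes 0.05 s, during which the arm holds its last target. There are 200 camera calls.

## Working session

There is one attempt and no reset: what is moved stays moved. The work goes in short steps, Python scripts to look and compute and a tool call to move; the robot and the scene stay as the last step left them, time stands still between calls to the robot, and variables do not carry over. Pictures are saved under pics/ and viewed, about 8 in all and at most 12, crops included, and the job is handed in when it is done.

Besides the shell and the picture viewer there is one more tool, called after "Call:" as name(argument=value, ...) on one line, values as JSON. carry_out: Moves the arm, as the interface text tells. Its arguments: {"type":"object","properties":{"plan":{"type":"array","items":{"type":"object","properties":{"grip":{"type":"number"},"dp":{"type":"array","items":{"type":"number"}},"rotation":{"type":"array","items":{"type":"number"}}}}},"force":{"type":"number"}},"required":["plan"]}

```bash
mkdir -p pics; ls
python3 - <<'E'
from cell import env
import cv2,numpy as np
o=env.get_obs();print(o)
for n in("scene","side"):
    cv2.imwrite(f"pics/{n}0.png",env.read_camera(n)[...,::-1]);p=env.camera_params(n)
    print(n,p["fx"],p["cx"],p["cy"],(-p["R"].T@p["t"]).round(3),p["R"].round(2).tolist())
E
```

```text
pics
{'time_s': 0.0, 'qpos': array([-65.71296942,  18.43864121,  -4.01393165,  83.17539589,
         1.29799502,  78.5417897 ,  -3.25822384]), 'joint_velocities': array([-0.03685256,  0.02959466,  0.03699688, -0.05700572, -0.11155965,
        0.06934137, -0.00815684]), 'effort': array([ 4.60140018e-04, -4.91298938e+01, -4.03770916e-01, -3.12519801e+01,
       -6.39267359e-02,  4.39499435e-02,  2.02020183e-04]), 'tool_pos': array([0.25881358, 0.59559391, 0.20096178]), 'tool_rot': array([1.79990716e+02, 1.10421447e-01, 6.65235768e+01]), 'force': array([ 0.17289066, -0.10512351, -0.38929419]), 'wrist_torque': array([ 0.02565197, -0.04573548, -0.05873851]), 'grip_width': 0.08688453864879479}
scene 397.6065806290144 282.14366579533186 208.05286170722252 [1.125 0.342 0.813] [[-0.52, 0.86, 0.02], [0.6, 0.38, -0.7], [-0.61, -0.35, -0.71]]
side 398.32427443926264 284.9056174590834 210.73082758639023 [-0.064 -0.818  0.939] [[0.81, -0.59, 0.0], [-0.35, -0.49, -0.79], [0.47, 0.64, -0.61]]
```

View pics/scene0.png

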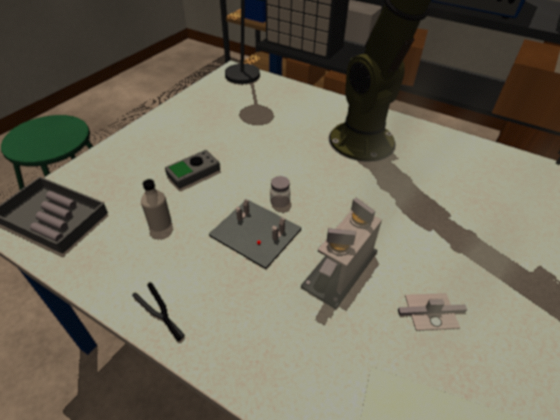

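View pics/side0.png

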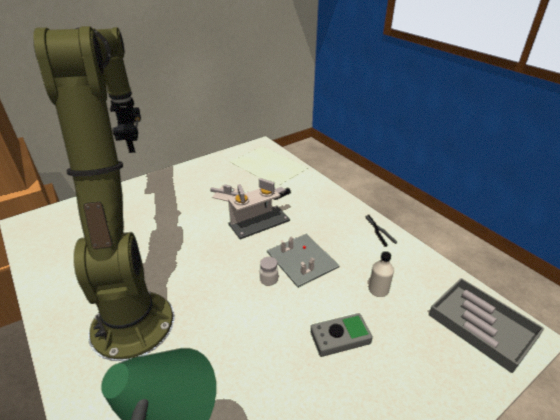

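The scene view shows the bar at about (433,310), the cradle at (255,232) with the red spot at (259,243), and the mount screws at (362,217) and (340,243). The jar is at (281,192), the bottle at (157,212) and the meter at (193,168). The side view shows the same layout.

```bash
cat > h.py <<'E'
import numpy as np,cv2
from cell import env
def ray(n,uv,z,p=None):
    p=p or env.camera_params(n);R=np.array(p["R"]);t=np.array(p["t"]);c=-R.T@t
    uv=np.atleast_2d(uv).astype(float)
    d=np.c_[(uv[:,0]-p["cx"])/p["fx"],(uv[:,1]-p["cy"])/p["fy"],np.ones(len(uv))]@R
    return c+d*((z-c[2])/d[:,2])[:,None]
def proj(n,X,p=None):
    p=p or env.camera_params(n);Y=np.atleast_2d(X)@np.array(p["R"]).T+np.array(p["t"])
    return np.c_[p["fx"]*Y[:,0]/Y[:,2]+p["cx"],p["fy"]*Y[:,1]/Y[:,2]+p["cy"]]
E
python3 - <<'E'
from h import *
for k,uv,z in [("axleL",(404,311),.01),("axleR",(463,310),.01),("fin",(435,303),.043),("ring",(436,322),.004),("plate",[(210,232),(255,203),(300,230),(265,263)],.01),("spot",(259,243),.014),("mountbase",[(303,283),(334,299),(378,253)],.012),("wings",[(362,211),(340,238)],.16),("jar",(281,203),0),("bottle",(160,226),0)]:
    print(k,ray("scene",uv,z)[:,:2].round(3).tolist())
for k,uv,z in [("plate",[(268,252),(303,237),(338,262),(304,282)],.01),("spot",(305,247),.014),("mountbase",[(230,226),(241,235),(289,219)],.012),("wings",[(240,190),(267,184)],.165)]:
    print("side",k,ray("side",uv,z)[:,:2].round(3).tolist())
a=cv2.imread("pics/scene0.png");b=cv2.imread("pics/side0.png")
cv2.imwrite("pics/z1.png",np.vstack([cv2.resize(a[190:340,200:480],None,fx=2.85,fy=2.0*1.0,interpolation=3),cv2.resize(b[170:290,210:350],(798,300),interpolation=3)]))
E
```

```text
axleL [[0.572, 0.348]]
axleR [[0.498, 0.463]]
fin [[0.539, 0.4]]
ring [[0.556, 0.419]]
plate [[0.618, -0.173], [0.462, -0.134], [0.484, 0.027], [0.626, 0.007]]
spot [[0.583, -0.04]]
mountbase [[0.629, 0.117], [0.629, 0.199], [0.447, 0.236]]
wings [[0.476, 0.178], [0.578, 0.17]]
jar [[0.414, -0.076]]
bottle [[0.667, -0.309]]
side plate [[0.467, 0.009], [0.61, 0.001], [0.627, -0.164], [0.483, -0.168]]
side spot [[0.581, -0.047]]
side mountbase [[0.43, 0.202], [0.437, 0.135], [0.629, 0.11]]
side wings [[0.472, 0.182], [0.568, 0.159]]
```

View pics/z1.png

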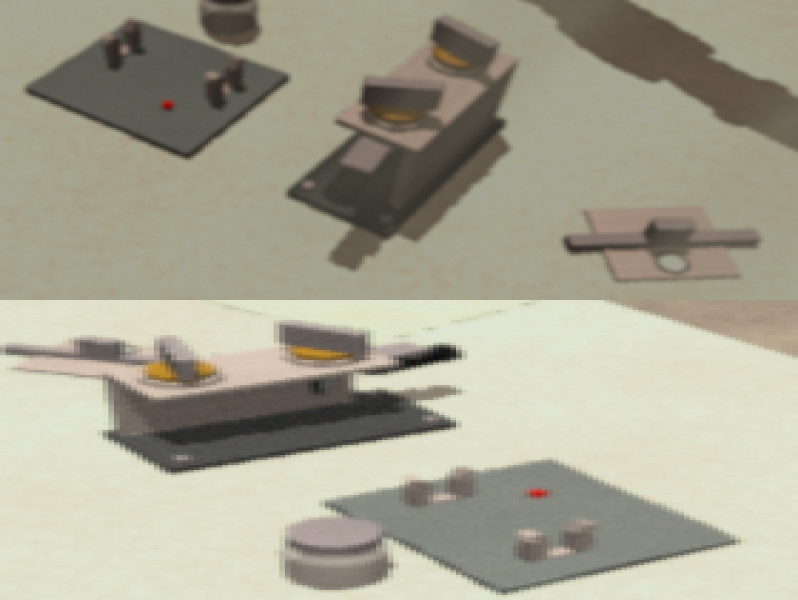

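```bash
cat >> h.py <<'E'
from scipy.spatial.transform import Rotation as Ro
def plan(pos,yaw,n):
    """rows (tool shift mm, turn deg) to go straight to pos, yaw with tool down in n rows"""
    o=env.get_obs();p=np.array(o["tool_pos"]);R=Ro.from_euler("xyz",o["tool_rot"],degrees=True)
    T=Ro.from_euler("xyz",[180,0,yaw],degrees=True);rv=(R.inv()*T).as_rotvec(degrees=True)/n;d=(np.array(pos)-p)/n
    for i in range(n):
        print((R.inv().apply(d)*1000).round(1).tolist(),rv.round(2).tolist());R=R*Ro.from_rotvec(rv,degrees=True)
def st():
    o=env.get_obs();print(round(o["time_s"],2),o["tool_pos"].round(4),o["tool_rot"].round(2),o["force"].round(1),round(o["grip_width"],4))
E
python3 - <<'E'
from h import *
p=env.camera_params("wrist");print((-np.array(p["R"]).T@p["t"]).round(3),np.array(p["R"]).round(2).tolist(),p["fx"])
plan([.52,.39,.22],33,9)
E
```

```text
[0.191 0.624 0.383] [[0.4, 0.92, -0.0], [0.88, -0.38, 0.27], [0.25, -0.11, -0.96]] 290.0065761008641
[-9.4, 35.7, -2.1] [0.0, 0.01, 3.72]
[-7.1, 36.3, -2.1] [0.0, 0.01, 3.72]
[-4.7, 36.6, -2.1] [0.0, 0.01, 3.72]
[-2.3, 36.9, -2.1] [0.0, 0.01, 3.72]
[0.1, 36.9, -2.1] [0.0, 0.01, 3.72]
[2.5, 36.9, -2.1] [0.0, 0.01, 3.72]
[4.9, 36.6, -2.1] [0.0, 0.01, 3.72]
[7.3, 36.2, -2.1] [0.0, 0.01, 3.72]
[9.6, 35.7, -2.1] [0.0, 0.01, 3.72]
```

Call:
carry_out(plan=[{"grip":0,"dp":[-0.009,0.036,-0.002],"rotation":[0,0,4.2]},{"grip":0,"dp":[-0.007,0.036,-0.002],"rotation":[0,0,4.2]},{"grip":0,"dp":[-0.004,0.037,-0.002],"rotation":[0,0,4.2]},{"grip":0,"dp":[-0.001,0.037,-0.002],"rotation":[0,0,4.2]},{"grip":0,"dp":[0.001,0.037,-0.002],"rotation":[0,0,4.2]},{"grip":0,"dp":[0.004,0.037,-0.002],"rotation":[0,0,4.2]},{"grip":0,"dp":[0.007,0.037,-0.002],"rotation":[0,0,4.2]},{"grip":0,"dp":[0.009,0.036,-0.002],"rotation":[0,0,4.2]}])

```text
time_s: 0.77
tool_pos: [0.4859, 0.4122, 0.2101]
tool_rot: [-179.8, 0.8, 32.8]
force: [-0.2, 0.2, -0.3]
grip_width: 0.0871
```

Call:
carry_out(plan=[{"grip":0,"dp":[0,0,0],"rotation":[0,0,0]},{"grip":0,"dp":[0,0,0],"rotation":[0,0,0]}])

```text
time_s: 0.93
tool_pos: [0.4952, 0.4017, 0.2095]
tool_rot: [179.8, 0.7, 31.7]
force: [-0.5, 1.8, -0.8]
grip_width: 0.087
```

Run:
```python
from h import *
st();p=env.camera_params("wrist");im=env.read_camera("wrist")[...,::-1];cv2.imwrite("pics/w1.png",im)
np.save("w1.npy",p,allow_pickle=True)
```

```text
0.93 [0.4952 0.4017 0.2095] [179.81   0.74  31.73] [-0.5  1.8 -0.8] 0.087
```

View pics/w1.png

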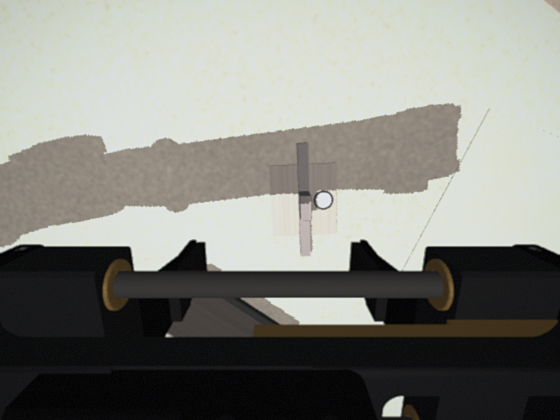

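The wrist view shows the bar square to the jaws, with axle ends at (302,143) and (306,255) and the ring at (323,200).

Run:
```python
from h import *
p=np.load("w1.npy",allow_pickle=True).item()
a=ray("wrist",[(302,143),(306,255)],.013,p)[:,:2];r=ray("wrist",(323.3,200),.004,p)[0,:2]
d=a[1]-a[0];print(a.round(4),np.linalg.norm(d),a.mean(0).round(4),r.round(4))
for s in(1,-1):print(np.degrees(np.arctan2(*(s*d)[::-1]))-90)
b=a.mean(0);print("fin from ring",r-b,np.linalg.norm(r-b))
print(proj("wrist",[*b,.0],p))
plan([*b,.13],31.5,6)
```

```text
[[0.4883 0.4636]
 [0.5775 0.3374]] 0.15453087708369534 [0.5329 0.4005] [0.5554 0.4153]
-144.77920510832865
35.22079489167133
fin from ring [0.02247468 0.01478049] 0.026899333854433383
[[303.42180368 199.7550746 ]]
[5.4, 3.1, 13.2] [0.05, 0.12, 0.03]
[5.3, 3.1, 13.2] [0.05, 0.12, 0.03]
[5.3, 3.1, 13.2] [0.05, 0.12, 0.03]
[5.3, 3.1, 13.2] [0.05, 0.12, 0.03]
[5.3, 3.1, 13.2] [0.05, 0.12, 0.03]
[5.2, 3.2, 13.2] [0.05, 0.12, 0.03]
```

Call:
carry_out(plan=[{"grip":0,"dp":[0.008,0.005,0.02],"rotation":[0,0.4,-1.1]},{"grip":0,"dp":[0.008,0.005,0.02],"rotation":[0,0.2,-1.1]},{"grip":0,"dp":[0.008,0.005,0.02],"rotation":[0,0.1,-1]},{"grip":0,"dp":[0.008,0.004,0.02],"rotation":[0,0,0]},{"grip":0,"dp":[0,0,0],"rotation":[0,0,0]},{"grip":0,"dp":[0,0,0],"rotation":[0,0,0]}])

```text
time_s: 1.48
tool_pos: [0.5282, 0.4089, 0.1268]
tool_rot: [180.0, 0.0, 35.8]
force: [-0.2, 0.4, 0.6]
grip_width: 0.0871
```

Run:
```python
from h import *
st();plan([.533,.4005,.013],35,6)
```

```text
1.48 [0.5282 0.4089 0.1268] [1.7995e+02 1.0000e-02 3.5800e+01] [-0.2  0.4  0.6] 0.0871
[-0.2, 1.6, 19.0] [0.01, 0.0, 0.13]
[-0.2, 1.6, 19.0] [0.01, 0.0, 0.13]
[-0.2, 1.6, 19.0] [0.01, 0.0, 0.13]
[-0.2, 1.6, 19.0] [0.01, 0.0, 0.13]
[-0.2, 1.6, 19.0] [0.01, 0.0, 0.13]
[-0.2, 1.6, 19.0] [0.01, 0.0, 0.13]
```

Call:
carry_out(plan=[{"grip":0,"dp":[0,0.0025,0.019],"rotation":[0,0,0.2]},{"grip":0,"dp":[0,0.0025,0.019],"rotation":[0,0,0.2]},{"grip":0,"dp":[0,0.0025,0.019],"rotation":[0,0,0.2]},{"grip":0,"dp":[0,0.0025,0.019],"rotation":[0,0,0]},{"grip":0,"dp":[0,0,0.016],"rotation":[0,0,0]},{"grip":0,"dp":[0,0,0],"rotation":[0,0,0]},{"grip":0,"dp":[0,0,0],"rotation":[0,0,0]}])

```text
time_s: 2.07
tool_pos: [0.5289, 0.4123, 0.0419]
tool_rot: [-179.7, -0.6, 36.0]
force: [-0.1, 0.5, 1.0]
grip_width: 0.0869
```

Run:
```python
from h import *
st();plan([.533,.4005,.013],35,2)
```

```text
2.07 [0.5289 0.4123 0.0419] [-179.68   -0.55   35.99] [-0.1  0.5  1. ] 0.0869
[-1.9, 6.1, 14.4] [-0.16, -0.27, 0.5]
[-1.8, 6.0, 14.4] [-0.16, -0.27, 0.5]
```

Call:
carry_out(plan=[{"grip":0,"dp":[-0.002,0.009,0.008],"rotation":[-0.2,-0.3,0.5]},{"grip":0,"dp":[-0.001,0.007,0.008],"rotation":[-0.1,-0.2,0.5]},{"grip":0,"dp":[-0.001,0.005,0.008],"rotation":[0,0,0.3]},{"grip":0,"dp":[0,0.002,0.004],"rotation":[0,0,0]},{"grip":0,"dp":[0,0,0],"rotation":[0,0,0]}])

```text
time_s: 2.48
tool_pos: [0.5416, 0.3928, 0.0176]
tool_rot: [-179.9, -0.5, 34.7]
force: [0.3, -0.3, -0.7]
grip_width: 0.0872
```

Run:
```python
from h import *
st();plan([.533,.4005,.013],35,1)
```

```text
2.48 [0.5416 0.3928 0.0176] [-179.93   -0.47   34.7 ] [ 0.3 -0.3 -0.7] 0.0872
[-2.8, -11.2, 4.6] [-0.07, -0.47, -0.3]
```

Call:
carry_out(plan=[{"grip":0,"dp":[-0.002,-0.007,0.004],"rotation":[0,-0.3,0]},{"grip":0,"dp":[0,0,0],"rotation":[0,0,0]},{"grip":0,"dp":[0,0,0],"rotation":[0,0,0]},{"grip":0,"dp":[0,0,0],"rotation":[0,0,0]}])

```text
time_s: 2.82
tool_pos: [0.5358, 0.3978, 0.0133]
tool_rot: [-179.9, -0.1, 34.6]
force: [-0.1, -0.1, -0.6]
grip_width: 0.0873
```

Run:
```python
from h import *
st();plan([.533,.4005,.013],35,1)
```

```text
2.82 [0.5358 0.3978 0.0133] [-1.799e+02 -1.400e-01  3.465e+01] [-0.1 -0.1 -0.6] 0.0873
[-0.7, -3.8, 0.3] [-0.09, -0.14, -0.35]
```

Call:
carry_out(plan=[{"grip":0,"dp":[-0.001,-0.004,0],"rotation":[0,0,0]},{"grip":0.3,"dp":[0,0,0],"rotation":[0,0,0]},{"grip":1,"dp":[0,0,0],"rotation":[0,0,0]},{"grip":1,"dp":[0,0,0],"rotation":[0,0,0]},{"grip":1,"dp":[0,0,0],"rotation":[0,0,0]},{"grip":1,"dp":[0,0,0],"rotation":[0,0,0]},{"grip":1,"dp":[0,0,0],"rotation":[0,0,0]},{"grip":1,"dp":[0,0,0],"rotation":[0,0,0]}], force=25)

```text
time_s: 3.48
tool_pos: [0.5323, 0.4022, 0.0143]
tool_rot: [-179.9, -0.2, 34.7]
force: [-0.2, 0.4, -0.6]
grip_width: 0.0481
```

Call:
carry_out(plan=[{"grip":1,"dp":[0,0,0],"rotation":[0,0,0]},{"grip":1,"dp":[0,0,0],"rotation":[0,0,0]},{"grip":1,"dp":[0,0,0],"rotation":[0,0,0]},{"grip":1,"dp":[0,0,0],"rotation":[0,0,0]}])

```text
time_s: 3.82
tool_pos: [0.5325, 0.4018, 0.0143]
tool_rot: [-179.9, -0.2, 34.7]
force: [-0.6, -0.2, -0.1]
grip_width: 0.0219
```

Run:
```python
from h import *
st();plan([.533,.4005,.24],35,8)
```

```text
3.82 [0.5325 0.4018 0.0143] [-179.89   -0.24   34.71] [-0.6 -0.2 -0.1] 0.0219
[0.1, 0.1, -28.2] [-0.01, -0.03, -0.04]
[0.1, 0.1, -28.2] [-0.01, -0.03, -0.04]
[0.0, 0.1, -28.2] [-0.01, -0.03, -0.04]
[0.0, 0.1, -28.2] [-0.01, -0.03, -0.04]
[0.0, 0.1, -28.2] [-0.01, -0.03, -0.04]
[-0.0, 0.1, -28.2] [-0.01, -0.03, -0.04]
[-0.0, 0.2, -28.2] [-0.01, -0.03, -0.04]
[-0.0, 0.2, -28.2] [-0.01, -0.03, -0.04]
```

Call:
carry_out(plan=[{"grip":1,"dp":[0,0,0],"rotation":[0,0,0]},{"grip":1,"dp":[0,0,0],"rotation":[0,0,0]},{"grip":1,"dp":[0,0,0],"rotation":[0,0,0]},{"grip":1,"dp":[0,0,-0.005],"rotation":[0,0,0]},{"grip":1,"dp":[0,0,-0.02],"rotation":[0,0,0]},{"grip":1,"dp":[0,0,-0.03],"rotation":[0,0,0]},{"grip":1,"dp":[0,0,-0.035],"rotation":[0,0,0]},{"grip":1,"dp":[0,0,-0.035],"rotation":[0,0,0]}])

```text
time_s: 4.48
tool_pos: [0.5247, 0.3955, 0.1303]
tool_rot: [180.0, 1.3, 34.7]
force: [-0.3, 1.2, -2.3]
grip_width: 0.0141
```

Call:
carry_out(plan=[{"grip":1,"dp":[0,0,-0.035],"rotation":[0,0,0]},{"grip":1,"dp":[0,0,-0.035],"rotation":[0,0,0]},{"grip":1,"dp":[0,0,-0.03],"rotation":[0,0,0]},{"grip":1,"dp":[0,0,-0.02],"rotation":[0,0,0]},{"grip":1,"dp":[0,0,0],"rotation":[0,0,0]},{"grip":1,"dp":[0,0,0],"rotation":[0,0,0]}])

```text
time_s: 4.98
tool_pos: [0.5274, 0.3972, 0.2641]
tool_rot: [-180.0, 0.8, 34.7]
force: [-0.2, 0.7, -2.7]
grip_width: 0.0132
```

Run:
```python
from h import *
st();plan([.48,-.07,.25],4,14)
```

```text
4.98 [0.5274 0.3972 0.2641] [-179.99    0.79   34.69] [-0.2  0.7 -2.7] 0.0132
[-21.8, 25.5, 1.3] [0.01, 0.06, 2.19]
[-20.8, 26.3, 1.3] [0.01, 0.06, 2.19]
[-19.7, 27.1, 1.3] [0.01, 0.06, 2.19]
[-18.7, 27.8, 1.2] [0.01, 0.06, 2.19]
[-17.6, 28.5, 1.2] [0.01, 0.06, 2.19]
[-16.5, 29.2, 1.2] [0.01, 0.06, 2.19]
[-15.4, 29.8, 1.2] [0.01, 0.06, 2.19]
[-14.2, 30.4, 1.1] [0.01, 0.06, 2.19]
[-13.1, 30.9, 1.1] [0.01, 0.06, 2.19]
[-11.9, 31.4, 1.1] [0.01, 0.06, 2.19]
[-10.7, 31.8, 1.1] [0.01, 0.06, 2.19]
[-9.4, 32.2, 1.1] [0.01, 0.06, 2.19]
[-8.2, 32.5, 1.0] [0.01, 0.06, 2.19]
[-7.0, 32.8, 1.0] [0.01, 0.06, 2.19]
```

Run:
```python
from h import *
plan([.72,.02,.26],4,13)
```

```text
[-4.3, 32.3, 0.4] [0.02, 0.06, 2.36]
[-3.0, 32.4, 0.4] [0.02, 0.06, 2.36]
[-1.7, 32.5, 0.3] [0.02, 0.06, 2.36]
[-0.3, 32.6, 0.3] [0.02, 0.06, 2.36]
[1.0, 32.6, 0.3] [0.02, 0.06, 2.36]
[2.4, 32.5, 0.3] [0.02, 0.06, 2.36]
[3.7, 32.4, 0.3] [0.02, 0.06, 2.36]
[5.0, 32.2, 0.3] [0.02, 0.06, 2.36]
[6.4, 32.0, 0.3] [0.02, 0.06, 2.36]
[7.7, 31.7, 0.3] [0.02, 0.06, 2.36]
[9.0, 31.3, 0.3] [0.02, 0.06, 2.36]
[10.2, 30.9, 0.3] [0.02, 0.06, 2.36]
[11.5, 30.5, 0.3] [0.02, 0.06, 2.36]
```

Call:
carry_out(plan=[{"grip":1,"dp":[-0.003,0.02,0],"rotation":[0,0,2.4]},{"grip":1,"dp":[-0.003,0.032,0],"rotation":[0,0,2.4]},{"grip":1,"dp":[-0.002,0.033,0],"rotation":[0,0,2.4]},{"grip":1,"dp":[0,0.033,0],"rotation":[0,0,2.4]},{"grip":1,"dp":[0.001,0.033,0],"rotation":[0,0,2.4]},{"grip":1,"dp":[0.002,0.033,0],"rotation":[0,0,2.4]},{"grip":1,"dp":[0.004,0.033,0],"rotation":[0,0,2.4]},{"grip":1,"dp":[0.005,0.033,0],"rotation":[0,0,2.4]}])

```text
time_s: 5.65
tool_pos: [0.631, 0.1714, 0.2425]
tool_rot: [179.8, 2.5, 15.5]
force: [1.0, -0.1, -1.1]
grip_width: 0.0134
```

Call:
carry_out(plan=[{"grip":1,"dp":[0.006,0.032,0],"rotation":[0,0,2.4]},{"grip":1,"dp":[0.008,0.032,0],"rotation":[0,0,2.4]},{"grip":1,"dp":[0.009,0.031,0],"rotation":[0,0,2.4]},{"grip":1,"dp":[0.01,0.03,0],"rotation":[0,0,2.4]},{"grip":1,"dp":[0.008,0.02,0],"rotation":[0,0,2]},{"grip":1,"dp":[0,0,0],"rotation":[0,0,0]},{"grip":1,"dp":[0,0,0],"rotation":[0,0,0]},{"grip":1,"dp":[0,0,0],"rotation":[0,0,0]}])

```text
time_s: 6.32
tool_pos: [0.6923, 0.0087, 0.2174]
tool_rot: [178.5, 4.3, 1.7]
force: [-0.3, 0.1, -2.6]
grip_width: 0.0137
```

Run:
```python
from h import *
st();p=env.camera_params("wrist");im=env.read_camera("wrist")[...,::-1];cv2.imwrite("pics/w2.png",im)
np.save("w2.npy",p,allow_pickle=True);print(proj("wrist",[.535,-.075,.03],p))
```

```text
6.32 [0.6923 0.0087 0.2174] [178.53   4.28   1.67] [-0.3  0.1 -2.6] 0.0137
[[174.83019181 237.69260862]]
```

View pics/w2.png

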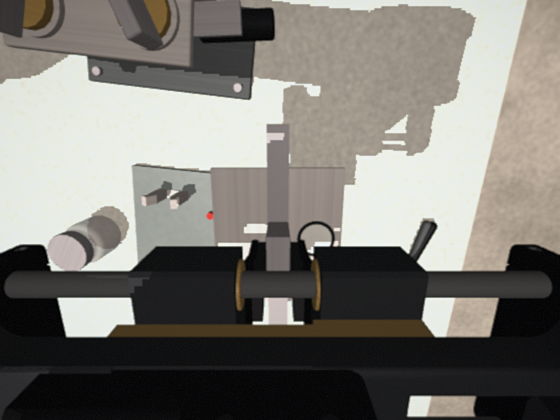

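Image up is world +y: the mount is at the top, the cradle's left upright at (165,195) and the spot at (210,215). I need to stand further toward -y to see both uprights.

Run:
```python
from h import *
plan([.72,-.13,.25],4,5)
```

```text
[4.3, 28.2, -6.2] [0.27, 0.87, -0.44]
[4.1, 28.2, -6.3] [0.27, 0.87, -0.44]
[4.0, 28.2, -6.3] [0.27, 0.87, -0.44]
[3.9, 28.2, -6.4] [0.27, 0.87, -0.44]
[3.8, 28.2, -6.5] [0.27, 0.87, -0.44]
```

Call:
carry_out(plan=[{"grip":1,"dp":[0.005,0.025,-0.01],"rotation":[0.3,1,-0.5]},{"grip":1,"dp":[0.005,0.028,-0.01],"rotation":[0.3,1,-0.5]},{"grip":1,"dp":[0.005,0.028,-0.01],"rotation":[0.3,1,-0.5]},{"grip":1,"dp":[0.005,0.028,-0.01],"rotation":[0.3,1,-0.5]},{"grip":1,"dp":[0.005,0.018,-0.005],"rotation":[0.3,0.5,-0.5]},{"grip":1,"dp":[0,0,0],"rotation":[0,0,0]},{"grip":1,"dp":[0,0,0],"rotation":[0,0,0]},{"grip":1,"dp":[0,0,0],"rotation":[0,0,0]}])

```text
time_s: 7.03
tool_pos: [0.7248, -0.0987, 0.2577]
tool_rot: [-179.0, 0.2, 6.0]
force: [0.3, 0.5, -2.8]
grip_width: 0.0136
```

Run:
```python
from h import *
st();p=env.camera_params("wrist");im=env.read_camera("wrist")[...,::-1];cv2.imwrite("pics/w3.png",im)
np.save("w3.npy",p,allow_pickle=True);print(proj("wrist",[.535,-.075,.03],p))
cv2.imwrite("pics/w3c.png",cv2.resize(im[0:280,0:373],(800,600),interpolation=3))
```

```text
7.03 [ 0.7248 -0.0987  0.2577] [-1.7905e+02  1.5000e-01  5.9600e+00] [ 0.3  0.5 -2.8] 0.0136
[[145.23824437 154.2090579 ]]
```

View pics/w3c.png

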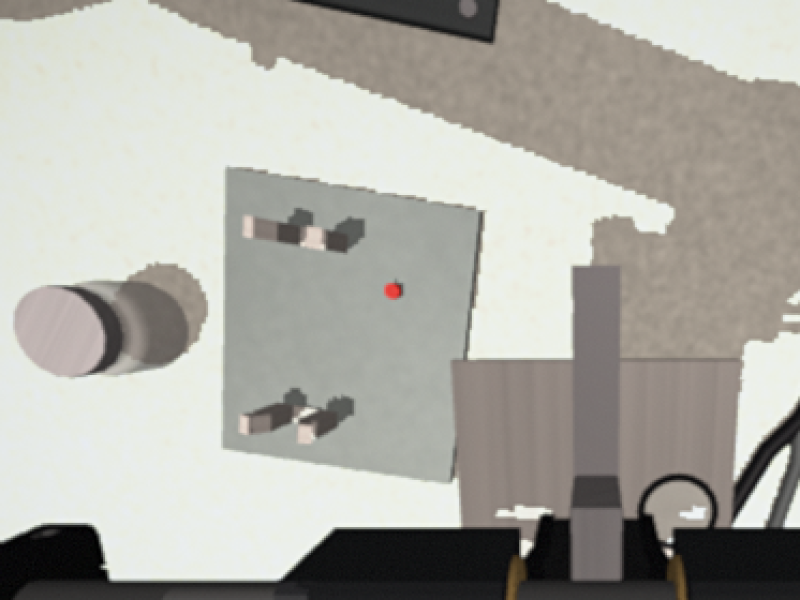

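The view shows the plate corners in the crop at (227,168), (482,210), (223,447) and (452,482), with the spot at (393,290). The held bar's axle end is at (573–620,266).

Run:
```python
from h import *
from scipy.optimize import least_squares as L
p=np.load("w3.npy",allow_pickle=True).item();s=373/800
c=np.array([(227,168),(482,210),(223,447),(452,482)])*s
W=ray("wrist",c,.01,p)[:,:2];l=np.array([(-60,95),(105,95),(-60,-95),(105,-95)])/1e3
rot=lambda a:np.array([[np.cos(a),-np.sin(a)],[np.sin(a),np.cos(a)]])
f=lambda v:(l@rot(v[2]).T+v[:2]-W).ravel()
r=L(f,[.53,-.07,0]);print("cradle",r.x[:2].round(4),np.degrees(r.x[2]),(r.fun*1e3).round(1))
x,y,a=r.x
for q in [(-9,60),(9,60),(-9,-60),(9,-60)]:
    P=np.r_[rot(a)@(np.array(q)/1e3)+r.x[:2],.057];print(q,(proj("wrist",P,p)/s).round(0))
sp=ray("wrist",np.array([393,291])*s,.016,p)[0];print("spot",sp, "in cradle",rot(a).T@(sp[:2]-r.x[:2]))
# held bar: axle ends and plate corners in hand, bar frame = tool yaw
o=env.get_obs();T=Ro.from_euler("xyz",o["tool_rot"],degrees=True)
# pred with bar centre at TCP + offset, underside 14.3 mm below tip
for nm,q in [("axle end top L",(-7,78,14)),("axle end top R",(7,78,14)),("plate L",(-45,50,4)),("plate R",(45,50,4)),("ring",(27,0,4))]:
    X=np.array([q[0],-q[1],14.3-q[2]])/1e3
    print(nm,(proj("wrist",o["tool_pos"]+T.apply(X),p)/s).round(0))
plan([x,y,.10],np.degrees(a),8)
```

```text
cradle [ 0.5273 -0.076 ] -3.1666009774233 [-0.6  2.   0.2  0.9  0.  -1.3  0.4 -1.6]
(-9, 60) [[267. 228.]]
(9, 60) [[298. 233.]]
(-9, -60) [[262. 427.]]
(9, -60) [[290. 431.]]
spot [ 0.5827595  -0.04481204  0.016     ] in cradle [0.05361041 0.03418402]
axle end top L [[573. 253.]]
axle end top R [[623. 253.]]
plate L [[451. 350.]]
plate R [[745. 350.]]
ring [[680. 503.]]
[-24.2, -4.9, 19.8] [-0.12, 0.03, 1.15]
[-24.3, -4.5, 19.8] [-0.12, 0.03, 1.15]
[-24.4, -4.0, 19.8] [-0.12, 0.03, 1.15]
[-24.5, -3.6, 19.8] [-0.12, 0.03, 1.15]
[-24.6, -3.1, 19.8] [-0.12, 0.03, 1.15]
[-24.6, -2.7, 19.7] [-0.12, 0.03, 1.15]
[-24.7, -2.2, 19.7] [-0.12, 0.03, 1.15]
[-24.7, -1.8, 19.7] [-0.12, 0.03, 1.15]
```

Call:
carry_out(plan=[{"grip":1,"dp":[-0.02,-0.003,0.01],"rotation":[-0.2,0,1.1]},{"grip":1,"dp":[-0.026,-0.003,0.015],"rotation":[-0.2,0,1.1]},{"grip":1,"dp":[-0.026,-0.003,0.018],"rotation":[-0.2,0,1.1]},{"grip":1,"dp":[-0.026,-0.003,0.018],"rotation":[-0.2,0,1.1]},{"grip":1,"dp":[-0.026,-0.003,0.018],"rotation":[-0.1,0,1.1]},{"grip":1,"dp":[-0.026,-0.003,0.018],"rotation":[0,0,1.1]},{"grip":1,"dp":[-0.026,-0.003,0.015],"rotation":[0,0,1.1]},{"grip":1,"dp":[-0.015,-0.002,0.01],"rotation":[0,0,1.1]}])

```text
time_s: 7.75
tool_pos: [0.5265, -0.0614, 0.1272]
tool_rot: [-179.6, 0.2, -1.5]
force: [-0.3, 0.2, -2.5]
grip_width: 0.0136
```

Call:
carry_out(plan=[{"grip":1,"dp":[0,0,0],"rotation":[0,0,0]},{"grip":1,"dp":[0,0,0],"rotation":[0,0,0]},{"grip":1,"dp":[0,0,0],"rotation":[0,0,0]}])

```text
time_s: 8.0
tool_pos: [0.5211, -0.0546, 0.1247]
tool_rot: [-179.4, 0.6, -0.9]
force: [0.2, 0.9, -2.8]
grip_width: 0.0136
```

Run:
```python
from h import *
st();plan([.526,-.074,.1],-3.2,4)
```

```text
8.0 [ 0.5211 -0.0546  0.1247] [-179.38    0.58   -0.92] [ 0.2  0.9 -2.8] 0.0136
[1.4, 4.9, 6.1] [-0.15, 0.15, 0.57]
[1.4, 4.9, 6.1] [-0.15, 0.15, 0.57]
[1.4, 4.8, 6.1] [-0.15, 0.15, 0.57]
[1.5, 4.8, 6.2] [-0.15, 0.15, 0.57]
```

Call:
carry_out(plan=[{"grip":1,"dp":[0.001,0.006,0.006],"rotation":[-0.2,0.2,0.6]},{"grip":1,"dp":[0.001,0.006,0.006],"rotation":[-0.2,0.2,0.6]},{"grip":1,"dp":[0.001,0.004,0.006],"rotation":[-0.1,0.1,0.6]},{"grip":1,"dp":[0,0.001,0.003],"rotation":[0,0,0.4]},{"grip":1,"dp":[0,0,0],"rotation":[0,0,0]},{"grip":1,"dp":[0,0,0],"rotation":[0,0,0]},{"grip":1,"dp":[0,0,0],"rotation":[0,0,0]}])

```text
time_s: 8.58
tool_pos: [0.5299, -0.0742, 0.1035]
tool_rot: [179.9, -0.3, -3.3]
force: [-0.4, -0.9, -2.0]
grip_width: 0.0137
```

Run:
```python
from h import *
st();p=env.camera_params("wrist");im=env.read_camera("wrist")[...,::-1];cv2.imwrite("pics/w4.png",im)
np.save("w4.npy",p,allow_pickle=True)
cv2.imwrite("pics/w4c.png",cv2.resize(im[40:250,140:420],(800,600),interpolation=3))
plan([.526,-.074,.1],-3.2,1)
```

```text
8.58 [ 0.5299 -0.0742  0.1035] [179.92  -0.31  -3.32] [-0.4 -0.9 -2. ] 0.0137
[-4.0, 0.1, 3.6] [0.08, -0.32, -0.11]
```

View pics/w4c.png

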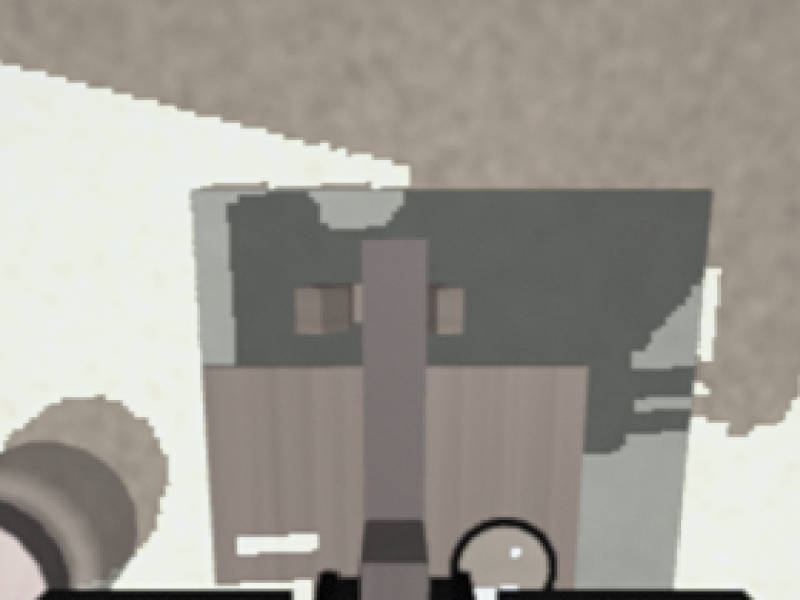

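Close alignment view: the axle is at columns 362–427 with its end at row 239. The upright's outer faces are at columns 295 and 464, rows 287–334, and the bar plate's edge is at row 366.

Run:
```python
from h import *
p=np.load("w4.npy",allow_pickle=True).item();f=lambda u,v:(140+u/2.857,40+v/2.857)
o=env.get_obs();c,s=np.cos(np.radians(-3.2)),np.sin(np.radians(-3.2));A=np.array([[c,s],[-s,c]])
g=lambda n,u,v,z:print(n,((A@(ray("wrist",f(u,v),z,p)[0,:2]-o["tool_pos"][:2]))*1e3).round(1))
print("rel. TCP, cradle axes, mm")
g("slot L upright",379.5,310,.057);g("  left outer",295,310,.057);g("  right outer",464,310,.057);g("upr inner edge",379.5,334,.057);g("upr outer edge",379.5,287,.057)
for dz in(0,-.003):
  z0=o["tool_pos"][2]-.0143+dz
  g("axle end",394.5,239,z0+.014);g("axle near fin",394.5,500,z0+.014);g("plate edge",394.5,366,z0+.004);g("plate L",207,400,z0+.004);g("plate R",587,400,z0+.004)
  g("ring",504,568,z0+.004)
g("base corner TL",192,189,.01);g("base TR",712,189,.01)
```

```text
rel. TCP, cradle axes, mm
slot L upright [-3.8 58.2]
  left outer [-26.6  58.3]
  right outer [19.  58.2]
upr inner edge [-3.9 51.9]
upr outer edge [-3.8 64.3]
axle end [-0.1 75.7]
axle near fin [-0.1 18.5]
plate edge [-0.  47.8]
plate L [-43.8  39.9]
plate R [45.  39.8]
ring [27.1 -2.1]
axle end [-0.  75.8]
axle near fin [-0.  17.6]
plate edge [ 0.  47.4]
plate L [-44.5  39.4]
plate R [45.8 39.3]
ring [27.5 -3.3]
base corner TL [-62.9  92.5]
base TR [100.1  92.4]
```

Call:
carry_out(plan=[{"grip":1,"dp":[-0.004,0,0.003],"rotation":[0,-0.3,0]},{"grip":1,"dp":[0,0,0.003],"rotation":[0,0,0]},{"grip":1,"dp":[0,0,0],"rotation":[0,0,0]},{"grip":1,"dp":[0,0,0],"rotation":[0,0,0]},{"grip":1,"dp":[0,0,0],"rotation":[0,0,0]}])

```text
time_s: 9.05
tool_pos: [0.5258, -0.0734, 0.0974]
tool_rot: [180.0, -0.0, -3.3]
force: [0.2, -1.1, -2.4]
grip_width: 0.0134
```

Run:
```python
from h import *
st();plan([.5261,-.074,.075],-3.2,4)
```

```text
9.05 [ 0.5258 -0.0734  0.0974] [ 1.7995e+02 -3.0000e-02 -3.2700e+00] [ 0.2 -1.1 -2.4] 0.0134
[0.1, 0.1, 5.6] [0.01, -0.01, -0.02]
[0.1, 0.1, 5.6] [0.01, -0.01, -0.02]
[0.1, 0.1, 5.6] [0.01, -0.01, -0.02]
[0.1, 0.1, 5.6] [0.01, -0.01, -0.02]
```

Call:
carry_out(plan=[{"grip":1,"dp":[0,0,0.005],"rotation":[0,0,0]},{"grip":1,"dp":[0,0,0.006],"rotation":[0,0,0]},{"grip":1,"dp":[0,0,0.006],"rotation":[0,0,0]},{"grip":1,"dp":[0,0,0.005],"rotation":[0,0,0]},{"grip":1,"dp":[0,0,0.003],"rotation":[0,0,0]},{"grip":1,"dp":[0,0,0],"rotation":[0,0,0]},{"grip":1,"dp":[0,0,0],"rotation":[0,0,0]}])

```text
time_s: 9.63
tool_pos: [0.5254, -0.0731, 0.0691]
tool_rot: [180.0, 0.0, -3.2]
force: [1.0, -0.8, -1.6]
grip_width: 0.0132
```

Run:
```python
from h import *
st();plan([.5261,-.074,.06],-3.2,2)
```

```text
9.63 [ 0.5254 -0.0731  0.0691] [ 1.7995e+02  2.0000e-02 -3.2400e+00] [ 1.  -0.8 -1.6] 0.0132
[0.4, 0.4, 4.6] [0.02, 0.01, -0.02]
[0.4, 0.4, 4.6] [0.02, 0.01, -0.02]
```

Call:
carry_out(plan=[{"grip":1,"dp":[0.001,0.001,0.003],"rotation":[0,0,0]},{"grip":1,"dp":[0,0,0.004],"rotation":[0,0,0]},{"grip":1,"dp":[0,0,0.004],"rotation":[0,0,0]},{"grip":1,"dp":[0,0,0.003],"rotation":[0,0,0]},{"grip":1,"dp":[0,0,0],"rotation":[0,0,0]},{"grip":1,"dp":[0,0,0],"rotation":[0,0,0]}])

```text
time_s: 10.13
tool_pos: [0.5269, -0.0745, 0.0539]
tool_rot: [179.9, -0.0, -3.2]
force: [0.4, -0.1, -2.3]
grip_width: 0.014
```

Run:
```python
from h import *
st();plan([.5261,-.074,.035],-3.2,5)
```

```text
10.13 [ 0.5269 -0.0745  0.0539] [ 1.7995e+02 -2.0000e-02 -3.2500e+00] [ 0.4 -0.1 -2.3] 0.014
[-0.2, -0.1, 3.8] [0.01, -0.0, -0.01]
[-0.2, -0.1, 3.8] [0.01, -0.0, -0.01]
[-0.2, -0.1, 3.8] [0.01, -0.0, -0.01]
[-0.2, -0.1, 3.8] [0.01, -0.0, -0.01]
[-0.2, -0.1, 3.8] [0.01, -0.0, -0.01]
```

Free descent, no contact. Continuing.

Call:
carry_out(plan=[{"grip":1,"dp":[-0.0005,-0.0005,0.003],"rotation":[0,0,0]},{"grip":1,"dp":[0,0,0.004],"rotation":[0,0,0]},{"grip":1,"dp":[0,0,0.004],"rotation":[0,0,0]},{"grip":1,"dp":[0,0,0.004],"rotation":[0,0,0]},{"grip":1,"dp":[0,0,0.003],"rotation":[0,0,0]},{"grip":1,"dp":[0,0,0.002],"rotation":[0,0,0]},{"grip":1,"dp":[0,0,0],"rotation":[0,0,0]},{"grip":1,"dp":[0,0,0],"rotation":[0,0,0]}])

```text
time_s: 10.8
tool_pos: [0.5263, -0.0738, 0.0316]
tool_rot: [179.9, -0.0, -3.2]
force: [0.9, 0.4, -2.1]
grip_width: 0.0133
```

Call:
carry_out(plan=[{"grip":1,"dp":[0,0,0.002],"rotation":[0,0,0]},{"grip":1,"dp":[0,0,0.002],"rotation":[0,0,0]},{"grip":1,"dp":[0,0,0.001],"rotation":[0,0,0]},{"grip":1,"dp":[0,0,0],"rotation":[0,0,0]},{"grip":1,"dp":[0,0,0],"rotation":[0,0,0]}])

```text
time_s: 11.22
tool_pos: [0.5268, -0.0738, 0.0265]
tool_rot: [180.0, -0.1, -3.2]
force: [0.1, -0.5, -2.0]
grip_width: 0.0135
```

Call:
carry_out(plan=[{"grip":1,"dp":[0,0,0.001],"rotation":[0,0,0]},{"grip":1,"dp":[0,0,0.001],"rotation":[0,0,0]},{"grip":1,"dp":[0,0,0],"rotation":[0,0,0]}])

```text
time_s: 11.47
tool_pos: [0.5273, -0.0739, 0.0267]
tool_rot: [-180.0, -0.1, -3.2]
force: [-0.1, 0.7, -2.5]
grip_width: 0.0139
```

Call:
carry_out(plan=[{"grip":1,"dp":[0,0,0.002],"rotation":[0,0,0]},{"grip":1,"dp":[0,0,0.002],"rotation":[0,0,0]},{"grip":1,"dp":[0,0,0],"rotation":[0,0,0]}])

```text
time_s: 11.72
tool_pos: [0.5281, -0.074, 0.0268]
tool_rot: [-179.9, -0.1, -3.3]
force: [-0.4, 0.3, -3.0]
grip_width: 0.0138
```

Call:
carry_out(plan=[{"grip":0.8,"dp":[0,0,0],"rotation":[0,0,0]},{"grip":0.7,"dp":[0,0,0],"rotation":[0,0,0]},{"grip":0.6,"dp":[0,0,0],"rotation":[0,0,0]},{"grip":0.6,"dp":[0,0,0],"rotation":[0,0,0]},{"grip":0.6,"dp":[0,0,0],"rotation":[0,0,0]},{"grip":0.6,"dp":[0,0,0],"rotation":[0,0,0]}])

```text
time_s: 12.22
tool_pos: [0.5301, -0.0741, 0.0271]
tool_rot: [-179.9, -0.4, -3.2]
force: [-0.3, -0.3, 0.9]
grip_width: 0.0336
```

Run:
```python
from h import *
st();plan([.5273,-.074,.2],-3.2,7)
```

```text
12.22 [ 0.5301 -0.0741  0.0271] [-179.91   -0.36   -3.25] [-0.3 -0.3  0.9] 0.0336
[-0.2, -0.0, -24.7] [-0.01, -0.05, -0.01]
[-0.3, -0.0, -24.7] [-0.01, -0.05, -0.01]
[-0.3, -0.0, -24.7] [-0.01, -0.05, -0.01]
[-0.3, -0.0, -24.7] [-0.01, -0.05, -0.01]
[-0.3, -0.0, -24.7] [-0.01, -0.05, -0.01]
[-0.4, -0.0, -24.7] [-0.01, -0.05, -0.01]
[-0.4, 0.0, -24.7] [-0.01, -0.05, -0.01]
```

Call:
carry_out(plan=[{"grip":0.6,"dp":[-0.003,0,-0.01],"rotation":[0,-0.3,0]},{"grip":0.5,"dp":[0,0,-0.02],"rotation":[0,0,0]},{"grip":0.5,"dp":[0,0,-0.025],"rotation":[0,0,0]},{"grip":0.3,"dp":[0,0,-0.03],"rotation":[0,0,0]},{"grip":0.3,"dp":[0,0,-0.035],"rotation":[0,0,0]},{"grip":0,"dp":[0,0,-0.035],"rotation":[0,0,0]},{"grip":0,"dp":[0,0,-0.035],"rotation":[0,0,0]},{"grip":0,"dp":[0,0,-0.03],"rotation":[0,0,0]}])

```text
time_s: 12.88
tool_pos: [0.5196, -0.0745, 0.2524]
tool_rot: [179.9, 1.0, -3.4]
force: [1.0, -0.0, 0.4]
grip_width: 0.0687
```

Run:
```python
from h import *
st();plan([.5273,-.084,.25],-3.2,7)
for n in("scene","side"): cv2.imwrite(f"pics/{n}1.png",env.read_camera(n)[...,::-1])
a=cv2.imread("pics/scene1.png");b=cv2.imread("pics/side1.png")
cv2.imwrite("pics/z2.png",np.vstack([cv2.resize(a[190:290,200:400],(800,300),interpolation=3),cv2.resize(b[170:290,210:350],(800,300),interpolation=3)]))
```

```text
12.88 [ 0.5196 -0.0745  0.2524] [179.94   0.99  -3.36] [ 1.  -0.   0.4] 0.0687
[1.2, 1.3, 0.3] [0.01, 0.14, -0.02]
[1.2, 1.3, 0.3] [0.01, 0.14, -0.02]
[1.2, 1.3, 0.3] [0.01, 0.14, -0.02]
[1.2, 1.3, 0.3] [0.01, 0.14, -0.02]
[1.2, 1.3, 0.3] [0.01, 0.14, -0.02]
[1.2, 1.3, 0.3] [0.01, 0.14, -0.02]
[1.2, 1.3, 0.3] [0.01, 0.14, -0.02]
```

View pics/z2.png

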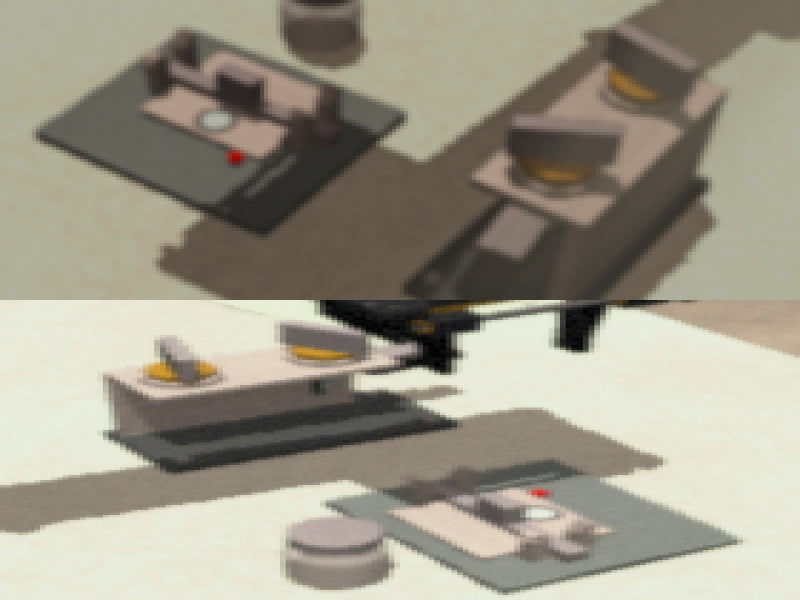

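Run:
```python
from h import *
plan([.525,.045,.33],-8,5)
```

```text
[-1.1, -24.0, -14.8] [0.01, 0.09, 0.93]
[-1.4, -23.9, -14.8] [0.01, 0.09, 0.93]
[-1.8, -23.9, -14.8] [0.01, 0.09, 0.93]
[-2.2, -23.9, -14.8] [0.01, 0.09, 0.93]
[-2.5, -23.9, -14.8] [0.01, 0.09, 0.93]
```

Call:
carry_out(plan=[{"grip":0.25,"dp":[-0.001,-0.024,-0.015],"rotation":[0,0.1,0.9]},{"grip":0.25,"dp":[-0.001,-0.024,-0.015],"rotation":[0,0.1,0.9]},{"grip":0.25,"dp":[-0.002,-0.024,-0.015],"rotation":[0,0.1,0.9]},{"grip":0.25,"dp":[-0.002,-0.024,-0.015],"rotation":[0,0.1,0.9]},{"grip":0.25,"dp":[-0.002,-0.02,-0.01],"rotation":[0,0,0.9]},{"grip":0.25,"dp":[0,0,0],"rotation":[0,0,0]},{"grip":0.25,"dp":[0,0,0],"rotation":[0,0,0]},{"grip":0.25,"dp":[0,0,0],"rotation":[0,0,0]}])

```text
time_s: 13.65
tool_pos: [0.5232, 0.0427, 0.3315]
tool_rot: [180.0, -0.0, -8.4]
force: [-0.1, -0.7, -0.6]
grip_width: 0.0652
```

Run:
```python
from h import *
st();p=env.camera_params("wrist");im=env.read_camera("wrist")[...,::-1];cv2.imwrite("pics/w5.png",im)
np.save("w5.npy",p,allow_pickle=True)
cv2.imwrite("pics/w5c.png",cv2.resize(im[0:270,90:450],(800,600),interpolation=3))
```

```text
13.65 [0.5232 0.0427 0.3315] [ 1.7996e+02 -4.0000e-02 -8.4200e+00] [-0.1 -0.7 -0.6] 0.0652
```

View pics/w5c.png

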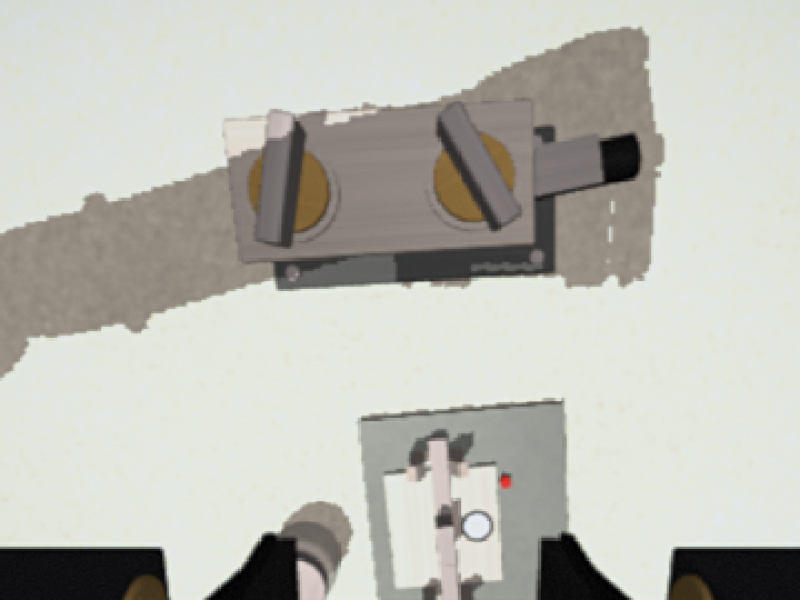

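The picture shows the bracket-top corners at crop (223,120), (532,99), (243,263) and (534,243). The near wing's top runs (281,112)→(274,243), the far wing's (455,110)→(508,220). The spot is at (506,482) and the ring at (477,526).

```bash
cat >> h.py <<'E'
from scipy.optimize import least_squares as L
rot=lambda a:np.array([[np.cos(a),-np.sin(a)],[np.sin(a),np.cos(a)]])
def blobs(im,p,red_only=False,z=.016):
    """spot (red) centroid world xy"""
    b,g,r=[im[...,i].astype(int) for i in range(3)]
    m=((r>120)&(r-g>70)&(r-b>70)).astype(np.uint8);n,_,s,c=cv2.connectedComponentsWithStats(m)
    i=1+np.argmax(s[1:,4]);return c[i],s[i,4],ray("",c[i],z,p)[0,:2]
E
python3 - <<'E'
from h import *
p=np.load("w5.npy",allow_pickle=True).item();k=2.2222;f=lambda a:np.atleast_2d(a)/k+[90,0]
W=ray("",f([(223,120),(532,99),(243,263),(534,243)]),.125,p)[:,:2];l=np.array([(-85,40),(85,40),(-85,-35),(85,-35)])/1e3
r=L(lambda v:(l@rot(v[2]).T+v[:2]-W).ravel(),[.52,.17,0]);print("mount",r.x[:2].round(4),np.degrees(r.x[2]),(r.fun*1e3).round(1))
for n,x,e,c in[("near",-.05,[(281,112),(274,243)],(289,190)),("far",.05,[(455,110),(508,220)],(474,176))]:
    w=ray("",f(e),.177,p)[:,:2];d=w[0]-w[1];print(n,"axis pred",(rot(r.x[2])@[x,0]+r.x[:2]).round(4),"wing mid",w.mean(0).round(4),"len",np.linalg.norm(d).round(4),"yaw",np.degrees(np.arctan2(d[1],d[0])).round(1),"collar",ray("",f(c),.141,p)[0,:2].round(4))
im=cv2.imread("pics/w5.png");print("spot",blobs(im,p),ray("",f((506,482)),.016,p)[0],"ring",ray("",f((477,526)),.016,p)[0])
for n in("scene","side"):
    im=env.read_camera(n)[...,::-1];print(n,blobs(im,env.camera_params(n)))
E
```

```text
mount [0.5224 0.1701] -4.67470317347608 [-1.   0.4  1.4  0.7 -1.8 -0.4  1.3 -0.8]
near axis pred [0.4726 0.1742] wing mid [0.4744 0.1739] len 0.0584 yaw 75.0 collar [0.4731 0.1742]
far axis pred [0.5723 0.1661] wing mid [0.5724 0.1654] len 0.0551 yaw 110.6 collar [0.5718 0.1667]
spot (array([317. , 216.5]), np.int32(26), array([ 0.58147542, -0.0439165 ])) [ 0.58263838 -0.04484694  0.016     ] ring [ 0.55497814 -0.07896999  0.016     ]
scene (array([258.5, 241.5]), np.int32(12), array([ 0.58065801, -0.04274361]))
side (array([ 11.85714286, 195.85714286]), np.int32(7), array([-0.18440664,  0.8671574 ]))
```

Run:
```python
from h import *
plan([.473,.174,.22],-15,6)
```

```text
[-11.6, -20.6, 18.5] [0.01, 0.0, 1.07]
[-11.9, -20.4, 18.5] [0.01, 0.0, 1.07]
[-12.3, -20.2, 18.5] [0.01, 0.0, 1.07]
[-12.7, -20.0, 18.5] [0.01, 0.0, 1.07]
[-13.1, -19.7, 18.5] [0.01, 0.0, 1.07]
[-13.4, -19.5, 18.5] [0.01, 0.0, 1.07]
```

Call:
carry_out(plan=[{"grip":0.25,"dp":[-0.012,-0.02,0.016],"rotation":[0,0,1.1]},{"grip":0.25,"dp":[-0.012,-0.02,0.018],"rotation":[0,0,1.1]},{"grip":0.25,"dp":[-0.012,-0.02,0.018],"rotation":[0,0,1.1]},{"grip":0.25,"dp":[-0.013,-0.02,0.018],"rotation":[0,0,1.1]},{"grip":0.25,"dp":[-0.013,-0.02,0.018],"rotation":[0,0,1]},{"grip":0.25,"dp":[-0.012,-0.017,0.015],"rotation":[0,0,0.5]},{"grip":0.25,"dp":[0,0,0],"rotation":[0,0,0]},{"grip":0.25,"dp":[0,0,0],"rotation":[0,0,0]}])

```text
time_s: 14.47
tool_pos: [0.4733, 0.1625, 0.22]
tool_rot: [179.6, 0.0, -16.0]
force: [1.2, -0.2, 0.4]
grip_width: 0.065
```

Call:
carry_out(plan=[{"grip":0.25,"dp":[0,0,0],"rotation":[0,0,0]},{"grip":0.25,"dp":[0,0,0],"rotation":[0,0,0]}])

```text
time_s: 14.63
tool_pos: [0.4739, 0.1601, 0.22]
tool_rot: [179.5, 0.0, -16.1]
force: [-0.5, 0.7, 0.7]
grip_width: 0.0651
```

Run:
```python
from h import *
st();plan([.473,.174,.2],-15,3)
```

```text
14.63 [0.4739 0.1601 0.22  ] [ 1.7952e+02  4.0000e-02 -1.6110e+01] [-0.5  0.7  0.7] 0.0651
[-1.6, -4.4, 6.6] [0.16, 0.02, -0.37]
[-1.5, -4.4, 6.7] [0.16, 0.02, -0.37]
[-1.5, -4.4, 6.7] [0.16, 0.02, -0.37]
```

Call:
carry_out(plan=[{"grip":0.25,"dp":[-0.002,-0.006,0.006],"rotation":[0.2,0,-0.4]},{"grip":0.25,"dp":[-0.001,-0.006,0.006],"rotation":[0.2,0,-0.4]},{"grip":0.25,"dp":[-0.001,-0.002,0.006],"rotation":[0.1,0,-0.3]},{"grip":0.25,"dp":[0,0,0],"rotation":[0,0,0]},{"grip":0.25,"dp":[0,0,0],"rotation":[0,0,0]},{"grip":0.25,"dp":[0,0,0],"rotation":[0,0,0]}])

```text
time_s: 15.13
tool_pos: [0.4769, 0.1724, 0.2022]
tool_rot: [-179.8, -0.2, -15.3]
force: [0.9, -0.4, 0.3]
grip_width: 0.0652
```

Run:
```python
from h import *
st();plan([.473,.174,.148],-15,6)
```

```text
15.13 [0.4769 0.1724 0.2022] [-1.7982e+02 -1.5000e-01 -1.5300e+01] [ 0.9 -0.4  0.3] 0.0652
[-0.7, -0.1, 9.0] [-0.03, -0.03, -0.05]
[-0.7, -0.1, 9.0] [-0.03, -0.03, -0.05]
[-0.7, -0.1, 9.0] [-0.03, -0.03, -0.05]
[-0.7, -0.1, 9.0] [-0.03, -0.03, -0.05]
[-0.7, -0.1, 9.0] [-0.03, -0.03, -0.05]
[-0.7, -0.1, 9.0] [-0.03, -0.03, -0.05]
```

Call:
carry_out(plan=[{"grip":0.25,"dp":[-0.003,0,0.009],"rotation":[0,0,0]},{"grip":0.25,"dp":[-0.001,0,0.01],"rotation":[0,0,0]},{"grip":0.25,"dp":[0,0,0.01],"rotation":[0,0,0]},{"grip":0.25,"dp":[0,0,0.01],"rotation":[0,0,0]},{"grip":0.25,"dp":[0,0,0.009],"rotation":[0,0,0]},{"grip":0.25,"dp":[0,0,0.005],"rotation":[0,0,0]},{"grip":0.25,"dp":[0,0,0],"rotation":[0,0,0]},{"grip":0.25,"dp":[0,0,0],"rotation":[0,0,0]}])

```text
time_s: 15.8
tool_pos: [0.4718, 0.1729, 0.1422]
tool_rot: [-179.9, -0.1, -15.3]
force: [-0.3, 0.4, 1.5]
grip_width: 0.0653
```

Run:
```python
from h import *
st();plan([.473,.174,.148],-15,1)
```

```text
15.8 [0.4718 0.1729 0.1422] [-1.7992e+02 -6.0000e-02 -1.5310e+01] [-0.3  0.4  1.5] 0.0653
[0.9, -1.4, -5.8] [-0.08, -0.06, -0.31]
```

Call:
carry_out(plan=[{"grip":0.25,"dp":[0.001,-0.001,-0.005],"rotation":[0,0,-0.3]},{"grip":0.25,"dp":[0,0,0],"rotation":[0,0,0]},{"grip":0.25,"dp":[0,0,0],"rotation":[0,0,0]},{"grip":1,"dp":[0,0,0],"rotation":[0,0,0]},{"grip":1,"dp":[0,0,0],"rotation":[0,0,0]},{"grip":1,"dp":[0,0,0],"rotation":[0,0,0]},{"grip":1,"dp":[0,0,0],"rotation":[0,0,0]},{"grip":1,"dp":[0,0,0],"rotation":[0,0,0]}], force=15)

```text
time_s: 16.47
tool_pos: [0.4749, 0.1744, 0.1501]
tool_rot: [-179.8, -0.2, -15.0]
force: [0.4, 0.3, -0.2]
grip_width: 0.0398
```

Call:
carry_out(plan=[{"grip":1,"dp":[0,0,0],"rotation":[0,0,0]},{"grip":1,"dp":[0,0,0],"rotation":[0,0,0]},{"grip":1,"dp":[0,0,0],"rotation":[0,0,0]},{"grip":1,"dp":[0,0,0],"rotation":[0,0,0]}])

```text
time_s: 16.8
tool_pos: [0.4723, 0.1747, 0.1498]
tool_rot: [-179.8, 0.1, -15.0]
force: [-11.6, 1.4, 6.8]
grip_width: 0.0132
```

Call:
carry_out(plan=[{"grip":1,"dp":[0,0,0],"rotation":[0,0,0]},{"grip":1,"dp":[0,0,0],"rotation":[0,0,3]},{"grip":1,"dp":[0,0,0],"rotation":[0,0,6]},{"grip":1,"dp":[0,0,0],"rotation":[0,0,6]},{"grip":1,"dp":[0,0,0],"rotation":[0,0,6]},{"grip":1,"dp":[0,0,0],"rotation":[0,0,6]},{"grip":1,"dp":[0,0,0],"rotation":[0,0,3]},{"grip":1,"dp":[0,0,0],"rotation":[0,0,0]}])

```text
time_s: 17.47
tool_pos: [0.4705, 0.1757, 0.1499]
tool_rot: [-180.0, 0.3, -46.3]
force: [-1.8, -1.2, 0.0]
grip_width: 0.0127
```

Run:
```python
from h import *
st();plan([.473,.174,.15],-82,6);print(env.get_obs()["wrist_torque"])
im=env.read_camera("scene")[...,::-1];print(blobs(im,env.camera_params("scene")))
```

```text
17.47 [0.4705 0.1757 0.1499] [-180.      0.26  -46.26] [-1.8 -1.2  0. ] 0.0127
[0.5, -0.1, -0.0] [0.01, 0.04, 5.96]
[0.5, -0.2, -0.0] [0.01, 0.04, 5.96]
[0.5, -0.2, -0.0] [0.01, 0.04, 5.96]
[0.4, -0.3, -0.0] [0.01, 0.04, 5.96]
[0.4, -0.3, -0.0] [0.01, 0.04, 5.96]
[0.4, -0.3, -0.0] [0.01, 0.04, 5.96]
[-0.14520283  0.24810099 -0.00825313]
(array([260.36363636, 238.90909091]), np.int32(11), array([ 0.5707425 , -0.04349169]))
```

Call:
carry_out(plan=[{"grip":1,"dp":[0.001,0,0],"rotation":[0,0,4]},{"grip":1,"dp":[0.0005,0,0],"rotation":[0,0,6]},{"grip":1,"dp":[0.0005,0,0],"rotation":[0,0,6]},{"grip":1,"dp":[0.0005,0,0],"rotation":[0,0,6]},{"grip":1,"dp":[0,0,0],"rotation":[0,0,6]},{"grip":1,"dp":[0,0,0],"rotation":[0,0,5]},{"grip":1,"dp":[0,0,0],"rotation":[0,0,0]},{"grip":1,"dp":[0,0,0],"rotation":[0,0,0]}])

```text
time_s: 18.18
tool_pos: [0.4696, 0.1773, 0.1499]
tool_rot: [179.7, 0.5, -79.5]
force: [-1.0, 0.5, 1.3]
grip_width: 0.0128
```

Run:
```python
from h import *
st()
im=env.read_camera("scene")[...,::-1];print(blobs(im,env.camera_params("scene")))
```

```text
18.18 [0.4696 0.1773 0.1499] [179.69   0.48 -79.48] [-1.   0.5  1.3] 0.0128
(array([263.125, 235.875]), np.int32(8), array([ 0.55816589, -0.04308957]))
```

Call:
carry_out(plan=[{"grip":1,"dp":[0,0,0],"rotation":[0,0,3.5]},{"grip":1,"dp":[0,0,0],"rotation":[0,0,0]},{"grip":1,"dp":[0,0,0],"rotation":[0,0,0]},{"grip":0.8,"dp":[0,0,0],"rotation":[0,0,0]},{"grip":0.6,"dp":[0,0,0],"rotation":[0,0,0]},{"grip":0.4,"dp":[0,0,0],"rotation":[0,0,0]},{"grip":0.3,"dp":[0,0,0],"rotation":[0,0,0]},{"grip":0.3,"dp":[0,0,0],"rotation":[0,0,0]}])

```text
time_s: 18.9
tool_pos: [0.4705, 0.177, 0.1498]
tool_rot: [179.8, 0.5, -82.3]
force: [-0.3, 0.2, 0.6]
grip_width: 0.0362
```

Run:
```python
from h import *
st();plan([.473,.176,.21],-82,5)
```

```text
18.9 [0.4705 0.177  0.1498] [179.76   0.45 -82.26] [-0.3  0.2  0.6] 0.0362
[0.2, -0.4, -12.0] [0.05, 0.09, -0.05]
[0.2, -0.4, -12.0] [0.05, 0.09, -0.05]
[0.2, -0.4, -12.0] [0.05, 0.09, -0.05]
[0.2, -0.4, -12.0] [0.05, 0.09, -0.05]
[0.2, -0.5, -12.0] [0.05, 0.09, -0.05]
```

Call:
carry_out(plan=[{"grip":0.3,"dp":[0,0,-0.008],"rotation":[0,0,0]},{"grip":0.3,"dp":[0,0,-0.012],"rotation":[0,0,0]},{"grip":0.3,"dp":[0,0,-0.015],"rotation":[0,0,0]},{"grip":0.3,"dp":[0,0,-0.015],"rotation":[0,0,0]},{"grip":0.3,"dp":[0,0,-0.015],"rotation":[0,0,0]},{"grip":0.3,"dp":[0,0,-0.008],"rotation":[0,0,0]},{"grip":0.3,"dp":[0,0,0],"rotation":[0,0,0]}])

```text
time_s: 19.48
tool_pos: [0.4714, 0.1762, 0.231]
tool_rot: [179.9, 0.5, -82.2]
force: [1.4, 0.5, -0.4]
grip_width: 0.0608
```

Run:
```python
from h import *
st();plan([.572,.1665,.22],14,15)
```

```text
19.48 [0.4714 0.1762 0.231 ] [179.88   0.47 -82.22] [ 1.4  0.5 -0.4] 0.0608
[1.6, -6.6, 0.7] [-0.02, 0.03, -6.41]
[2.3, -6.3, 0.7] [-0.02, 0.03, -6.41]
[3.0, -6.0, 0.7] [-0.02, 0.03, -6.41]
[3.6, -5.7, 0.7] [-0.02, 0.03, -6.41]
[4.2, -5.2, 0.7] [-0.02, 0.03, -6.41]
[4.8, -4.7, 0.7] [-0.02, 0.03, -6.41]
[5.3, -4.2, 0.7] [-0.02, 0.03, -6.41]
[5.7, -3.5, 0.7] [-0.02, 0.03, -6.41]
[6.1, -2.9, 0.7] [-0.02, 0.03, -6.41]
[6.4, -2.2, 0.7] [-0.02, 0.03, -6.41]
[6.6, -1.5, 0.7] [-0.02, 0.03, -6.41]
[6.7, -0.7, 0.7] [-0.02, 0.03, -6.41]
[6.7, 0.0, 0.7] [-0.02, 0.03, -6.41]
[6.7, 0.8, 0.7] [-0.02, 0.03, -6.41]
[6.6, 1.5, 0.7] [-0.02, 0.03, -6.41]
```

Call:
carry_out(plan=[{"grip":0.3,"dp":[0.002,-0.007,0],"rotation":[0,0,-6.4]},{"grip":0.3,"dp":[0.002,-0.006,0],"rotation":[0,0,-6.4]},{"grip":0.3,"dp":[0.003,-0.006,0],"rotation":[0,0,-6.4]},{"grip":0.3,"dp":[0.004,-0.006,0],"rotation":[0,0,-6.4]},{"grip":0.3,"dp":[0.004,-0.005,0],"rotation":[0,0,-6.4]},{"grip":0.3,"dp":[0.005,-0.005,0],"rotation":[0,0,-6.4]},{"grip":0.3,"dp":[0.005,-0.004,0],"rotation":[0,0,-6.4]},{"grip":0.3,"dp":[0.006,-0.003,0],"rotation":[0,0,-6.4]}])

```text
time_s: 20.15
tool_pos: [0.526, 0.1713, 0.2311]
tool_rot: [-179.6, 0.4, -28.5]
force: [-0.8, 0.5, 0.2]
grip_width: 0.0609
```

Call:
carry_out(plan=[{"grip":0.3,"dp":[0.006,-0.003,0],"rotation":[0,0,-6.4]},{"grip":0.3,"dp":[0.006,-0.002,0],"rotation":[0,0,-6.4]},{"grip":0.3,"dp":[0.007,-0.001,0],"rotation":[0,0,-6.4]},{"grip":0.3,"dp":[0.007,0,0],"rotation":[0,0,-6.4]},{"grip":0.3,"dp":[0.006,0,0],"rotation":[0,0,-6.4]},{"grip":0.3,"dp":[0.004,0,0],"rotation":[0,0,-4]},{"grip":0.3,"dp":[0,0,0],"rotation":[0,0,0]},{"grip":0.3,"dp":[0,0,0],"rotation":[0,0,0]}])

```text
time_s: 20.82
tool_pos: [0.5638, 0.1676, 0.2266]
tool_rot: [-179.6, 0.5, 9.4]
force: [-0.2, -1.0, 0.1]
grip_width: 0.0611
```

Run:
```python
from h import *
st();plan([.572,.1665,.2],14,4)
```

```text
20.82 [0.5638 0.1676 0.2266] [-179.6     0.47    9.41] [-0.2 -1.   0.1] 0.0611
[2.0, 0.7, 6.6] [-0.11, 0.11, -1.15]
[2.0, 0.7, 6.6] [-0.11, 0.11, -1.15]
[2.0, 0.7, 6.6] [-0.11, 0.11, -1.15]
[1.9, 0.7, 6.6] [-0.11, 0.11, -1.15]
```

Call:
carry_out(plan=[{"grip":0.3,"dp":[0.002,0.001,0.007],"rotation":[-0.1,0.1,-1.2]},{"grip":0.3,"dp":[0.002,0.001,0.007],"rotation":[-0.1,0.1,-1.2]},{"grip":0.3,"dp":[0.002,0.001,0.007],"rotation":[-0.1,0.1,-1.2]},{"grip":0.3,"dp":[0.002,0,0.005],"rotation":[-0.1,0.1,-1]},{"grip":0.3,"dp":[0,0,0],"rotation":[0,0,0]},{"grip":0.3,"dp":[0,0,0],"rotation":[0,0,0]},{"grip":0.3,"dp":[0,0,0],"rotation":[0,0,0]}])

```text
time_s: 21.4
tool_pos: [0.5708, 0.1661, 0.1959]
tool_rot: [180.0, 0.2, 14.2]
force: [-0.2, 0.5, 0.2]
grip_width: 0.0607
```

Run:
```python
from h import *
st();plan([.572,.1665,.15],14,5)
```

```text
21.4 [0.5708 0.1661 0.1959] [179.97   0.21  14.23] [-0.2  0.5  0.2] 0.0607
[0.3, -0.0, 9.2] [0.01, 0.04, 0.05]
[0.3, -0.0, 9.2] [0.01, 0.04, 0.05]
[0.3, -0.0, 9.2] [0.01, 0.04, 0.05]
[0.3, -0.0, 9.2] [0.01, 0.04, 0.05]
[0.3, -0.0, 9.2] [0.01, 0.04, 0.05]
```

Call:
carry_out(plan=[{"grip":0.3,"dp":[0.001,0,0.009],"rotation":[0,0,0]},{"grip":0.3,"dp":[0,0,0.01],"rotation":[0,0,0]},{"grip":0.3,"dp":[0,0,0.01],"rotation":[0,0,0]},{"grip":0.3,"dp":[0,0,0.008],"rotation":[0,0,0]},{"grip":0.3,"dp":[0,0,0.003],"rotation":[0,0,0]},{"grip":0.3,"dp":[0,0,0],"rotation":[0,0,0]},{"grip":0.3,"dp":[0,0,0],"rotation":[0,0,0]}])

```text
time_s: 21.98
tool_pos: [0.5712, 0.1664, 0.1511]
tool_rot: [180.0, 0.3, 14.2]
force: [0.7, -0.1, 0.2]
grip_width: 0.061
```

Call:
carry_out(plan=[{"grip":1,"dp":[0.0005,0,0.002],"rotation":[0,0,0]},{"grip":1,"dp":[0,0,0],"rotation":[0,0,0]},{"grip":1,"dp":[0,0,0],"rotation":[0,0,0]},{"grip":1,"dp":[0,0,0],"rotation":[0,0,0]},{"grip":1,"dp":[0,0,0],"rotation":[0,0,0]},{"grip":1,"dp":[0,0,0],"rotation":[0,0,0]},{"grip":1,"dp":[0,0,0],"rotation":[0,0,0]},{"grip":1,"dp":[0,0,0],"rotation":[0,0,0]}])

```text
time_s: 22.65
tool_pos: [0.573, 0.1669, 0.1508]
tool_rot: [180.0, 0.1, 14.2]
force: [0.1, 0.0, -0.2]
grip_width: 0.0156
```

Call:
carry_out(plan=[{"grip":1,"dp":[0,0,0],"rotation":[0,0,0]},{"grip":1,"dp":[0,0,0],"rotation":[0,0,-3]},{"grip":1,"dp":[0,0,0],"rotation":[0,0,-6]},{"grip":1,"dp":[0,0,0],"rotation":[0,0,-6]},{"grip":1,"dp":[0,0,0],"rotation":[0,0,-6]},{"grip":1,"dp":[0,0,0],"rotation":[0,0,-6]},{"grip":1,"dp":[0,0,0],"rotation":[0,0,-6]},{"grip":1,"dp":[0,0,0],"rotation":[0,0,0]}])

```text
time_s: 23.32
tool_pos: [0.5741, 0.1676, 0.1509]
tool_rot: [180.0, -0.1, 48.7]
force: [-0.7, 0.1, -0.2]
grip_width: 0.0124
```

Run:
```python
from h import *
st();plan([.572,.1665,.15],97,8)
im=env.read_camera("scene")[...,::-1];print(blobs(im,env.camera_params("scene")))
```

```text
23.32 [0.5741 0.1676 0.1509] [ 1.7997e+02 -1.1000e-01  4.8700e+01] [-0.7  0.1 -0.2] 0.0124
[-0.3, -0.1, 0.1] [0.01, -0.01, -6.04]
[-0.3, -0.1, 0.1] [0.01, -0.01, -6.04]
[-0.3, -0.2, 0.1] [0.01, -0.01, -6.04]
[-0.2, -0.2, 0.1] [0.01, -0.01, -6.04]
[-0.2, -0.2, 0.1] [0.01, -0.01, -6.04]
[-0.2, -0.2, 0.1] [0.01, -0.01, -6.04]
[-0.2, -0.2, 0.1] [0.01, -0.01, -6.04]
[-0.1, -0.3, 0.1] [0.01, -0.01, -6.04]
(array([259.33333333, 233.11111111]), np.int32(9), array([ 0.55543748, -0.056858  ]))
```

Call:
carry_out(plan=[{"grip":1,"dp":[0,0,0],"rotation":[0,0,-4]},{"grip":1,"dp":[0,0,0],"rotation":[0,0,-6.5]},{"grip":1,"dp":[0,0,0],"rotation":[0,0,-6.5]},{"grip":1,"dp":[0,0,0],"rotation":[0,0,-6.5]},{"grip":1,"dp":[0,0,0],"rotation":[0,0,-6.5]},{"grip":1,"dp":[0,0,0],"rotation":[0,0,-6.5]},{"grip":1,"dp":[0,0,0],"rotation":[0,0,-6.5]},{"grip":1,"dp":[0,0,0],"rotation":[0,0,0]}])

```text
time_s: 24.03
tool_pos: [0.5746, 0.1692, 0.1509]
tool_rot: [179.8, -0.2, 91.9]
force: [1.1, 0.9, 0.2]
grip_width: 0.0128
```

Call:
carry_out(plan=[{"grip":1,"dp":[0,0,0],"rotation":[0,0,0]},{"grip":1,"dp":[0,0,0],"rotation":[0,0,0]}])

```text
time_s: 24.2
tool_pos: [0.5746, 0.1692, 0.1509]
tool_rot: [179.8, -0.2, 91.4]
force: [-0.4, 0.5, -1.0]
grip_width: 0.0129
```

Run:
```python
from h import *
st()
im=env.read_camera("scene")[...,::-1];cv2.imwrite("pics/scene2.png",im);print(blobs(im,env.camera_params("scene")))
im2=env.read_camera("side")[...,::-1];cv2.imwrite("pics/side2.png",im2)
print(proj("scene",[.555,-.079,.016]),proj("side",[.555,-.079,.016]))
cv2.imwrite("pics/z3.png",np.vstack([cv2.resize(im[205:255,200:300],(800,300),interpolation=0),cv2.resize(im2[225:285,250:350],(800,300),interpolation=0)]))
```

```text
24.2 [0.5746 0.1692 0.1509] [179.83  -0.2   91.37] [-0.4  0.5 -1. ] 0.0129
(array([254. , 230.5]), np.int32(6), array([ 0.55530983, -0.07396977]))
[[252.50137011 229.67347138]] [[304.71702998 254.96252646]]
```

View pics/z3.png

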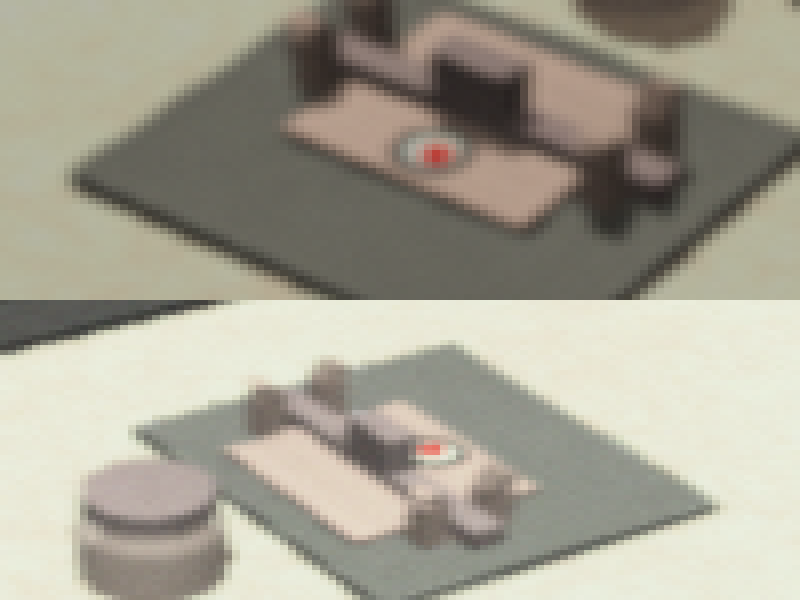

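The spot already sits inside the ring, slightly off-centre: scene ring (433,152) vs spot (436,155), side ring (438,454) vs spot (430,449).

Run:
```python
from h import *
a=lambda n,u,v,o,s:ray(n,(o[0]+u/8-.5,o[1]+v/s-.5),.016)[0,:2]
for (cam,o,s,off) in(("scene",(200,205),6,0),("side",(250,225),5,300)):
    im=cv2.imread(f"pics/{cam}2.png").astype(float)
    b,g,r=im[...,0],im[...,1],im[...,2];w=np.clip(r-np.maximum(g,b)-45,0,None)
    x,y=proj(cam,[.555,-.077,.016])[0].astype(int);m=np.zeros_like(w);m[y-5:y+6,x-7:x+8]=1;w*=m
    vy,vx=np.mgrid[:420,:560];c=((w*vx).sum()/w.sum(),(w*vy).sum()/w.sum())
    S=ray(cam,c,.016)[0,:2];R=a(cam,*((433,152) if cam=="scene" else (438,154)),o,s)
    print(cam,c,S.round(4),R.round(4),((R-S)*1e3).round(1))
```

```text
scene (np.float64(254.09635416666666), np.float64(230.36197916666666)) [ 0.5548 -0.074 ] [ 0.5539 -0.0761] [-0.9 -2.1]
side (np.float64(303.3492647058824), np.float64(254.3933823529412)) [ 0.553  -0.0742] [ 0.5527 -0.0794] [-0.2 -5.2]
```

Call:
carry_out(plan=[{"grip":1,"dp":[0,0,0],"rotation":[0,0,-3.5]},{"grip":1,"dp":[0,0,0],"rotation":[0,0,-3.5]},{"grip":1,"dp":[0,0,0],"rotation":[0,0,0]},{"grip":1,"dp":[0,0,0],"rotation":[0,0,0]}])

```text
time_s: 24.63
tool_pos: [0.5746, 0.1694, 0.1508]
tool_rot: [179.8, -0.2, 98.2]
force: [1.2, 0.3, 0.2]
grip_width: 0.0126
```

Call:
carry_out(plan=[{"grip":0.8,"dp":[0,0,0],"rotation":[0,0,0]},{"grip":0.6,"dp":[0,0,0],"rotation":[0,0,0]},{"grip":0.4,"dp":[0,0,0],"rotation":[0,0,0]},{"grip":0.4,"dp":[0,0,0],"rotation":[0,0,0]},{"grip":0.4,"dp":[0,0,0],"rotation":[0,0,0]}])

```text
time_s: 25.05
tool_pos: [0.5745, 0.1691, 0.1509]
tool_rot: [179.8, -0.2, 97.8]
force: [-0.4, -0.4, -0.7]
grip_width: 0.0363
```

Call:
carry_out(plan=[{"grip":0.4,"dp":[0,0,-0.008],"rotation":[0,0,0]},{"grip":0.4,"dp":[0,0,-0.015],"rotation":[0,0,0]},{"grip":0.4,"dp":[0,0,-0.02],"rotation":[0,0,0]},{"grip":0.4,"dp":[0,0,-0.025],"rotation":[0,0,0]},{"grip":0.4,"dp":[0,0,-0.025],"rotation":[0,0,0]},{"grip":0.4,"dp":[0,0,-0.02],"rotation":[0,0,0]},{"grip":0.4,"dp":[0,0,0],"rotation":[0,0,0]}])

```text
time_s: 25.63
tool_pos: [0.5728, 0.168, 0.27]
tool_rot: [-180.0, -0.1, 97.7]
force: [0.7, -0.2, -0.2]
grip_width: 0.0523
```

Run:
```python
from h import *
st();p=env.camera_params("wrist");im=env.read_camera("wrist")[...,::-1];cv2.imwrite("pics/w6.png",im)
np.save("w6.npy",p,allow_pickle=True);print("ring would be at",proj("",[.555,-.079,.016],p))
plan([.525,.045,.33],-8,16)
```

```text
25.63 [0.5728 0.168  0.27  ] [-1.7998e+02 -1.2000e-01  9.7710e+01] [ 0.7 -0.2 -0.2] 0.0523
ring would be at [[113.79339075 147.16996024]]
[-7.2, -4.0, -3.9] [-0.01, 0.0, 6.61]
[-7.6, -3.1, -3.9] [-0.01, 0.0, 6.61]
[-7.9, -2.2, -3.9] [-0.01, 0.0, 6.61]
[-8.1, -1.3, -3.9] [-0.01, 0.0, 6.61]
[-8.2, -0.3, -3.9] [-0.01, 0.0, 6.61]
[-8.2, 0.6, -3.9] [-0.01, 0.0, 6.61]
[-8.1, 1.5, -3.9] [-0.01, 0.0, 6.61]
[-7.8, 2.5, -3.9] [-0.01, 0.0, 6.61]
[-7.5, 3.4, -3.9] [-0.01, 0.0, 6.61]
[-7.1, 4.2, -3.9] [-0.01, 0.0, 6.61]
[-6.5, 5.0, -3.9] [-0.01, 0.0, 6.61]
[-5.9, 5.7, -3.9] [-0.01, 0.0, 6.61]
[-5.2, 6.3, -3.9] [-0.01, 0.0, 6.61]
[-4.5, 6.9, -3.9] [-0.01, 0.0, 6.61]
[-3.6, 7.4, -3.9] [-0.01, 0.0, 6.61]
[-2.8, 7.7, -3.9] [-0.01, 0.0, 6.61]
```

The ring is visible in this wrist view, so I'll crop it.

Run:
```python
from h import *
im=cv2.imread("pics/w6.png");cv2.imwrite("pics/w6c.png",cv2.resize(im[97:197,54:187],(798,600),interpolation=3))
p=np.load("w6.npy",allow_pickle=True).item();print(blobs(im,p))
g=im.max(2)[135:165,98:135];print(g[::1,::1].tolist() if 0 else "")
```

```text
(array([114.29032258, 147.5483871 ]), np.int32(31), array([ 0.55545074, -0.07828399]))
```

View pics/w6c.png

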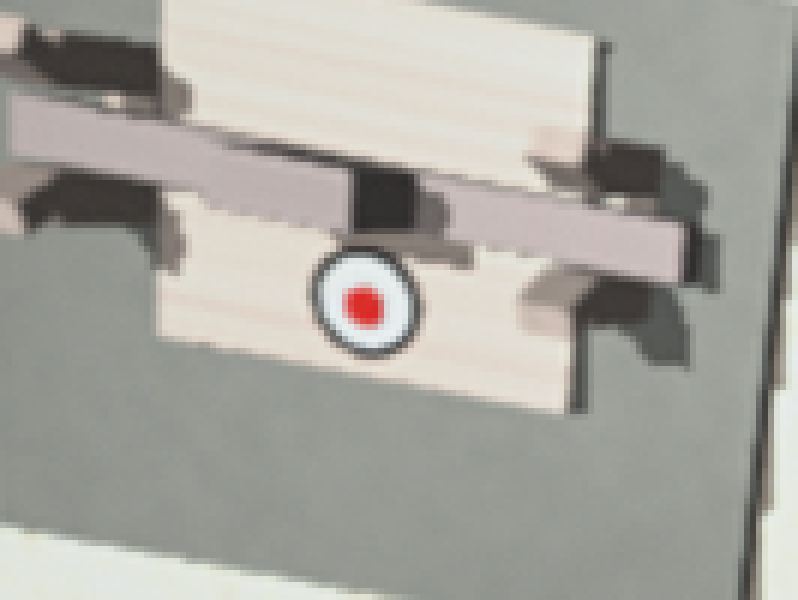

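The spot at (364,306) is within about 1 mm of the ring centre at (366,302). The axle sits in both slots and the gripper is clear of everything.

```bash
python3 -c "
from h import *
st();print(env.sign_off())"
```

```text
25.68 [0.5723 0.1678 0.2682] [-1.7988e+02 -1.0000e-01  9.7710e+01] [ 0.3 -0.7 -0.2] 0.0523
the job is handed in; nothing more can be done
None
```

I lowered the bar into the cradle with the ring side away from the robot and let go of it. I then turned the near screw about 67° clockwise and the far screw about 84° anticlockwise, and handed in at 25.7 s; no verdict is reported.

- **Spot and ring:** the last wrist picture shows the spot about 1 mm from the ring's centre, wholly inside it. Just before the last 7° turn of the far screw, the two fixed cameras disagreed on how far the spot still had to go. The scene camera gave about 2 mm and the side camera about 5 mm, so I judged the result by the wrist view.
- **Bar:** in that picture the axle lies in both slots. I did not measure the heights of the axle ends. On the way down the tool stopped at 26.7 mm, against 26.3 mm expected for a fully seated bar. The force reading did not clearly show the cradle taking the weight until I opened the gripper.
- **Bystanders:** I felt no contact with the meter, bottle or jar, and the jar looked unmoved. I did not measure their positions again at the end.

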